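# Tip a bin of plated rollers into the free cell of a divided carton

### The arm

A 6-joint arm with a two-finger parallel gripper is mounted at the origin on the work surface. World frame = base frame: x ahead of the robot, y to its left, z up, the work surface at z = 0. Lengths are in m, angles in rad, forces in N, time in s.
With the tool pointing down it reaches from about 0.3 to 0.95 m from the base axis. Payload 3.1 kg.
Tool frame: the origin (TCP) lies midway between the tips of the shut fingers; the grasp point (between the pads) lies 19 mm behind it; y points along the fingers, z is the direction in which the jaws open and shut, and the axes are right-handed (so a half turn about y gives the same grasp; the last joint's range is limited). The gripper opens to 85 mm and grips with 20 to 120 N. Pads are 22 mm wide; open, the fingers measure 114 mm over their backs; the gripper's body (76 mm by 85 mm) begins 54 mm behind the grasp point. The pads swing forward as they close: fully open they stand 13 mm farther back than shut.
Start: joints at [-1.405, 0.308, 1.634, -0, 1.2, -0.07], TCP at [0.146, -0.608, 0.231] pointing down, gripper open.
Joint ranges: [-3.06, 3.06], [-0.79, 1.96], [0.05, 2.63], [-1.19, 4.34], [0.05, 2.64], [-2.94, 2.94]. Speed limits (rad/s): [2.79, 2.79, 3.14, 3.14, 3.14, 3.14].

### API

Orientations are given as a 3x3 rotation matrix whose columns are the frame's x, y, z axes.
In Python, from workcell import env, viewer, ticket gives the robot as it stands.
- The arm moves only by the tool jog_arm, never from a script. Its argument "steps" is a list of rows, each an object of numbers: "jaw": the opening, from 0 (shut) to 1 (fully open); "tx", "ty", "tz": the shift along the tool's x, y, z in m; "wx", "wy", "wz": the turn, a rotation vector about the tool's x, y, z in rad. In form: [{"jaw": .., "tx": .., "ty": .., "tz": .., "wx": .., "wy": .., "wz": ..}, ...]. A call has 1 to 10 rows; each row shifts and turns the commanded pose from where the row before left it, along the tool's axes as they then stand; what a row does not reach is not made up. A row lasts 1/12 s, in which the tool goes at most 41.7 mm and 7.16 degrees, less where a joint would pass 70% of its speed; a pose out of reach is approached as far as the arm can. A call is refused whole if a number of a shift passes 0.0417 or a number of a turn 0.125, either way. A call with a gripper value outside its range is refused whole. The fingers move at their own pace and stop on an object; "squeeze" is the grip in N (left out, the last holds). Time passes only in rows, so rows that do not move let the fingers close. It gives the time, the measured TCP pose, the force and the opening at its end, in the units of the state.
- env.get_obs(): the state, without advancing time (a new reading comes with each control period).
- viewer.grab_frame(name): name is "side" or "top" or "wrist"; returns a dict with "color" (420x560x3 uint8, red, green, blue), "z_map" (420x560 float32, m along the optical axis (not along the pixel's ray), 0 where there is no reading), "mtx" (3x3 intrinsics, pixels), "T" (4x4, takes a point from camera to world coordinates); the wrist camera has in their place "tool_from_camera" (4x4, takes a point from camera to tool coordinates, whose origin is the TCP and whose axes are the tool frame's). Camera axes: x right, y down, z forward; pixel columns grow to the right and rows downward; lengths in m; the calibration is good to about 2 mm. The wrist camera is an equidistant fisheye: a pixel r from the principal point sees the ray r / f radians off the axis. A picture is of the moment at which its call begins: read the wrist's pose just before it.
- ticket.close_job(): hands the job in, once; it reports no verdict.
The state is a dict: "t": time; "q": joint angles; "dq": joint speeds; "joint_torque": joint torques, N m; "ee_pos": TCP position; "orientation": TCP orientation; "force": force on the tool from outside, world axes, zero at the start; "ft_torque": the same for the moment, N m; "gripper_width": opening from 0.0 (shut) to 1.0 (fully open).
Only numpy, scipy, OpenCV 4.12 (cv2) and the standard library are available. Lean on these libraries where they do the work, as an engineer would, in place of code of your own. Each camera call takes 0.05 s, during which the arm holds its last target.

### The job

Draw the bin with the four plated rollers out of the bench rack, stand it on the open bench in front of the rack and clear of its deck, rollers still in it, and let go. Then take a fresh hold on the bin's rear half, bring its lip low over the one carton cell that holds no shell, and tip all four rollers over the lip into that cell. Stand the empty bin upright on the open bench in front of the rack again and let go, leaving the shells, the clip bin and the stack of covers undisturbed.

Things in the scene. Friction and masses are not known exactly. Their poses are not given: they have to be found in the camera images.
- rack: Fixed grey bench rack, 200 deep (x) by 270 wide (y), two bays at its y = -62 and +62, open to its -x. Origin: centre of its footprint on the bench. Deck from x = -100 to 100, underside 95, top 107 above the bench. 10 mm uprights under it at y = -130, 0, 130. Closed cartons on the deck at x = -20 to 90, up to 177 above the bench. The bins stand on the bench itself.
- deck_edge (a point): Middle of the front edge of the rack's deck, at rack x = -100, y = 0, 107 mm above the bench. At the start the bin's rear half is under the deck, its front half stands out.
- bin: Loose rigid grey open-fronted bin holding the rollers, in either bay, 0.12 to 0.21 kg empty. 180 long, 68 wide outside. Origin: centre of its underside; z up, x to its back. Front at x = -90, back at 90. Side walls 2.5 thick, 60 high (48 high in front of x = -40). Back: plain upright plate 8 thick (x = 82 to 90), 80 high. Flat floor 3 above the underside from x = -45 to 82, then a ramp up to the lip.
- lip (a point): Middle of the bin's front lip, at bin x = -89, y = 0, 25 mm above the underside. From the floor a straight ramp of 26 degrees rises to it, with no wall above the lip: level, the rollers stay in; they roll out over the lip once the bin is tipped front-down by clearly more than 26 degrees.
- back_top (a point): Middle of the top edge of the bin's back plate, at bin x = 86, y = 0, 80 mm above the underside.
- roller0: One of four equal bright metal rollers, plain cylinders 60 long, 16 diameter, about 0.03 kg, lying across the bin near its middle at the start. Origin: its centre; its own y is the cylinder axis. Rolls easily.
- roller1: One of four equal bright metal rollers, plain cylinders 60 long, 16 diameter, about 0.03 kg, lying across the bin near its middle at the start. Origin: its centre; its own y is the cylinder axis. Rolls easily.
- roller2: One of four equal bright metal rollers, plain cylinders 60 long, 16 diameter, about 0.03 kg, lying across the bin near its middle at the start. Origin: its centre; its own y is the cylinder axis. Rolls easily.
- roller3: One of four equal bright metal rollers, plain cylinders 60 long, 16 diameter, about 0.03 kg, lying across the bin near its middle at the start. Origin: its centre; its own y is the cylinder axis. Rolls easily.
- carton: Fixed square open cardboard carton with a cross divider making 2 x 2 cells, 235 by 235 outside. Origin: centre of its underside on the bench. Outer walls 4 mm thick and 72 mm high, dividers 3 mm thick and 68 mm high, floor 4 mm thick. Each cell is 112 by 112 inside, square to the carton's x and y; neighbouring cells are 115 mm apart. Four short flaps hang down outside, out to about 135 mm from the centre.
- cell_a (a point): Centre of the floor of the cell at carton x = -57.5, y = +57.5 mm, 4 mm above the bench; axes as the carton's.
- cell_b (a point): The same for the cell at carton x = +57.5, y = +57.5 mm.
- cell_c (a point): The same for the cell at carton x = -57.5, y = -57.5 mm.
- cell_d (a point): The same for the cell at carton x = +57.5, y = -57.5 mm.
- pad: Loose square grey cushion pad, 104 by 104 by 5, flat on the floor of the one cell that holds no shell (which cell varies). Origin: centre of its underside. The rollers belong on it.
- shell0: One of three equal plated half shells, pear-shaped domes 96 x 60 x 23 high, one lying loose in each of the other three cells. Origin: middle of its underside.
- shell1: One of three equal plated half shells, pear-shaped domes 96 x 60 x 23 high, one lying loose in each of the other three cells. Origin: middle of its underside.
- shell2: One of three equal plated half shells, pear-shaped domes 96 x 60 x 23 high, one lying loose in each of the other three cells. Origin: middle of its underside.
- clip_bin: Loose bin of the same shape full of black clips, about 0.6 kg, in the other bay; a bystander.
- covers: Loose stack of five flat white plastic covers, about 100 x 60 x 30 high, on the bench beyond the work; a bystander. Origin: underside, near its middle.
- parts_box: Fixed open cardboard box of black parts, 170 x 130 x 45 high, beside the carton; a bystander. Origin: centre of its underside.
Mind the look-alikes: they are no part of the job. What is shaped like the bin but blue or purple is not meant.

How it is judged:
By the outcome, as a careful person would: the job done as asked, in the order asked, and still so for the second after the job is handed in, with the robot touching nothing.
It also fails if it takes over 72 s, if anything falls off the work surface, if the arm or the gripper's body presses on something with over 40 N, if the wrist force passes 120 N, or if a joint passes its speed limit or range.

## Working session

There is one attempt and no reset: what is moved stays moved. The work goes in short steps, Python scripts to look and compute and a tool call to move; the robot and the scene stay as the last step left them, time stands still between calls to the robot, and variables do not carry over. Pictures are saved under pics/ and viewed, and the job is handed in when it is done.

Besides the shell and the picture viewer there is one more tool, called as name(argument=value, ...) on one line, values as JSON. jog_arm: Moves the arm, as the interface text tells. Its arguments: {"type":"object","properties":{"steps":{"type":"array","items":{"type":"object","properties":{"jaw":{"type":"number"},"tx":{"type":"number"},"ty":{"type":"number"},"tz":{"type":"number"},"wx":{"type":"number"},"wy":{"type":"number"},"wz":{"type":"number"}}}},"squeeze":{"type":"number"}},"required":["steps"]}

```bash
ls; mkdir -p pics; cat > h.py <<'E'
import numpy as np, cv2
from workcell import env, viewer, ticket
np.set_printoptions(precision=4,suppress=True)
def grab(name,fn=None):
    f=viewer.grab_frame(name)
    if fn: cv2.imwrite('pics/'+fn,f['color'][:,:,::-1])
    return f
def cloud(f):
    z=f['z_map'];K=f['mtx'];v,u=np.indices(z.shape)
    P=np.stack([(u-K[0,2])/K[0,0]*z,(v-K[1,2])/K[1,1]*z,z],-1)
    W=P@f['T'][:3,:3].T+f['T'][:3,3]
    W[z==0]=np.nan
    return W
E
python3 - <<'E'
from h import *
o=env.get_obs()
for k,v in o.items(): print(k,np.array(v))
for n in('top','side','wrist'):
    f=grab(n,n+'0.png')
    np.savez('/tmp/%s0.npz'%n,**f)
    if 'T' in f: print(n,f['T'],f['mtx'])
    else: print(f['tool_from_camera'],f['mtx'])
E
```

```text
pics
t 0.0
q [-1.4047  0.309   1.6352 -0.      1.1997 -0.0697]
dq [-0.0002 -0.0006 -0.002   0.0001  0.0022  0.0008]
joint_torque [ -0.     -41.5251 -27.6662   0.       0.0101   0.    ]
ee_pos [ 0.1458 -0.6069  0.23  ]
orientation [[-0.9723 -0.0004  0.2336]
 [-0.2336  0.0023 -0.9723]
 [-0.0002 -1.     -0.0023]]
force [-0.6148 -1.1584  0.2513]
ft_torque [-0.0195 -0.066  -0.0858]
gripper_width 0.9995000307302031
top [[ 0.0055 -0.9986  0.0517  0.518 ]
 [-0.9998 -0.0044  0.0206 -0.0649]
 [-0.0204 -0.0518 -0.9984  1.2185]
 [ 0.      0.      0.      1.    ]] [[416.5288   0.     278.124 ]
 [  0.     416.5288 206.6639]
 [  0.       0.       1.    ]]
side [[-0.835  -0.2944  0.465   0.0582]
 [-0.5503  0.4411 -0.7089  0.7617]
 [ 0.0036 -0.8478 -0.5303  0.6863]
 [ 0.      0.      0.      1.    ]] [[429.0608   0.     270.4303]
 [  0.     429.0608 203.0825]
 [  0.       0.       1.    ]]
[[-0.0003  0.9526  0.3042 -0.0776]
 [-0.0004 -0.3042  0.9526 -0.142 ]
 [ 1.      0.0002  0.0005 -0.0004]
 [ 0.      0.      0.      1.    ]] [[325.1923   0.     280.0875]
 [  0.     325.1923 211.4967]
 [  0.       0.       1.    ]]
```

View pics/top0.png

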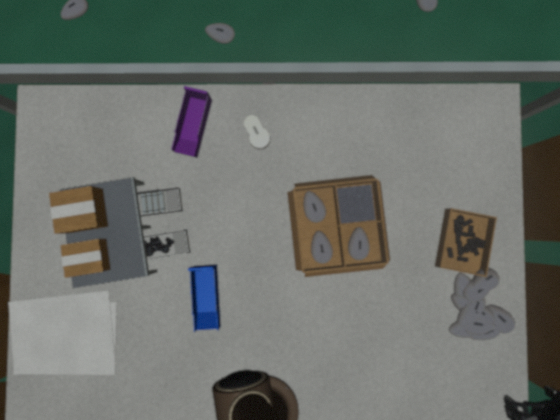

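View pics/side0.png

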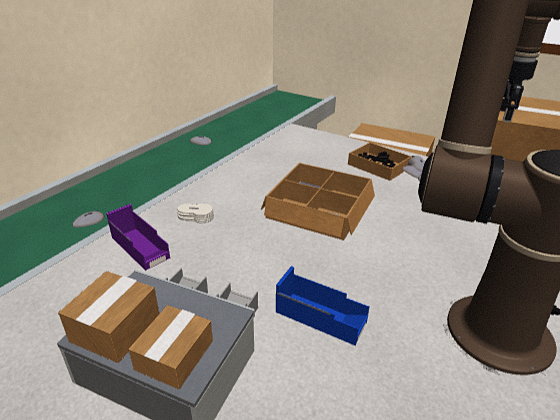

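View pics/wrist0.png

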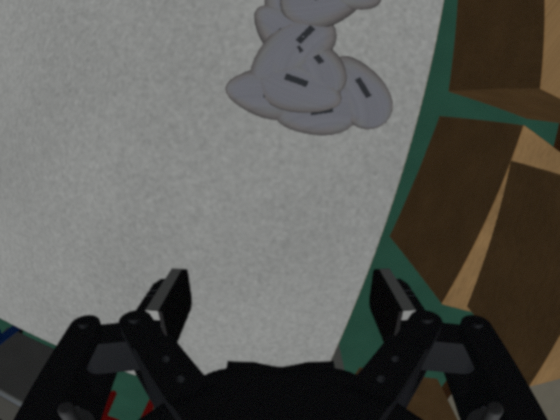

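Candidates (top image): the grey bin with rollers at (160,201), the grey clip bin with black clips at (168,243), the blue bin at (205,298) and the purple bin at (192,122). The description fits (160,201). The empty cell, with the flat pad, is at (357,203). I'll check this in a crop and measure.

```bash
python3 - <<'E'
from h import *
f=dict(np.load('/tmp/top0.npz')); W=cloud(f)
c=f['color'][170:270,40:200,::-1]
cv2.imwrite('pics/crop1.png',cv2.resize(c,None,fx=5,fy=5,interpolation=cv2.INTER_CUBIC))
c=f['color'][165:285,280:400,::-1]
cv2.imwrite('pics/crop2.png',cv2.resize(c,None,fx=5,fy=5,interpolation=cv2.INTER_CUBIC))
g=dict(np.load('/tmp/side0.npz'))
c=g['color'][255:345,140:280,::-1]
cv2.imwrite('pics/crop3.png',cv2.resize(c,None,fx=5,fy=5,interpolation=cv2.INTER_CUBIC))
# rack deck: z~0.107 
H=W[...,2]
def rect(mask,name):
    n,l,s,_=cv2.connectedComponentsWithStats(mask.astype(np.uint8))
    for i in range(1,n):
        if s[i,4]>150:
            p=W[l==i]; r=cv2.minAreaRect((p[:,:2]*1000).astype(np.float32)); print(name,s[i],np.array(r[0]),r[1],r[2],np.median(p[:,2]), cv2.boxPoints(r).tolist())
print('bench',np.nanmedian(H[340:400,250:300]), np.nanmedian(H[100:150,300:400]))
rect(abs(H-.107)<.008,'deck')
rect((abs(H-.07)<.006),'70')
rect((H>.0035)&(H<.014),'pad')
E
```

```text
bench 0.0013057286549778002 -0.0008959748863202055
deck [  60  177   89  111 4497] [505.977  429.5956] (270.4666442871094, 207.24896240234375) 9.539325714111328 0.10618518059719118 [[355.44049072265625, 509.3757629394531], [389.7867431640625, 304.99261474609375], [656.513427734375, 349.8155212402344], [622.1671752929688, 554.1986694335938]]
70 [292 177  97  97 967] [ 527.7928 -211.9254] (242.44439697265625, 243.00289916992188) 6.840268611907959 0.06979451749282051 [[392.9624328613281, -105.72657012939453], [421.9045715332031, -346.9997863769531], [662.623291015625, -318.1242370605469], [633.68115234375, -76.85101318359375]]
pad [ 337  182   41   43 1307] [ 591.8904 -267.5468] (112.17385864257812, 105.04959106445312) 6.536159992218018 0.008270775864695823 [[530.189208984375, -221.747802734375], [542.14697265625, -326.1146240234375], [653.5916748046875, -313.3458251953125], [641.6339111328125, -208.97900390625]]
pad [298 187  40  42 482] [ 578.5561 -150.2542] (112.09086608886719, 110.44337463378906) 6.612947463989258 0.005605829925085848 [[516.5241088867188, -101.85421752929688], [529.
[... 1449 characters left out ...]
], [447.2145080566406, 234.21142578125], [509.1681823730469, 244.902099609375], [500.4231262207031, 295.580810546875]]
pad [197 307  20  15 155] [269.571  164.9893] (38.27961730957031, 56.203025817871094) 2.5706865787506104 0.008069007696846597 [[249.19009399414062, 192.20407104492188], [251.71090698242188, 136.0576171875], [289.9519958496094, 137.7745361328125], [287.4311828613281, 193.92098999023438]]
pad [270 375  30  45 408] [ 42.5225 -66.85  ] (144.4280548095703, 45.29460525512695) 29.167261123657227 0.010527873464940996 [[-31.572284698486328, -82.2686767578125], [-9.49747085571289, -121.81996154785156], [116.61720275878906, -51.43138122558594], [94.54238891601562, -11.880096435546875]]
```

View pics/crop1.png

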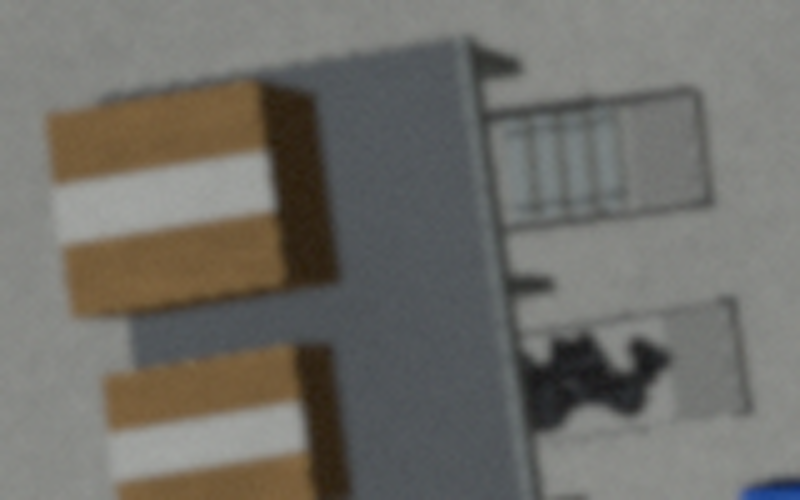

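View pics/crop2.png

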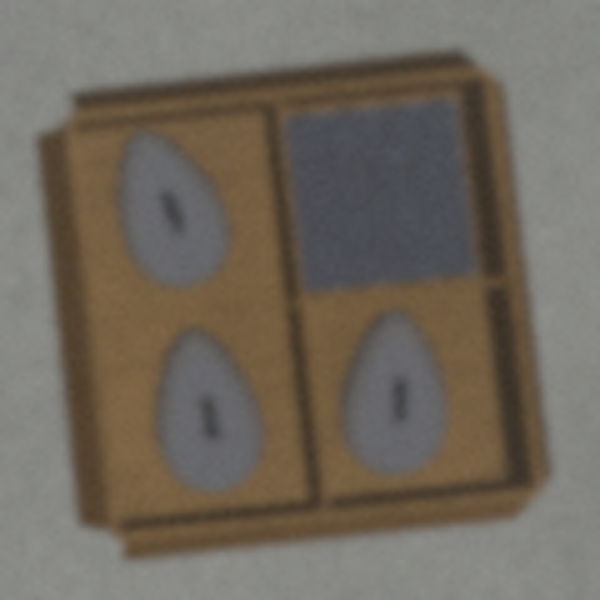

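View pics/crop3.png

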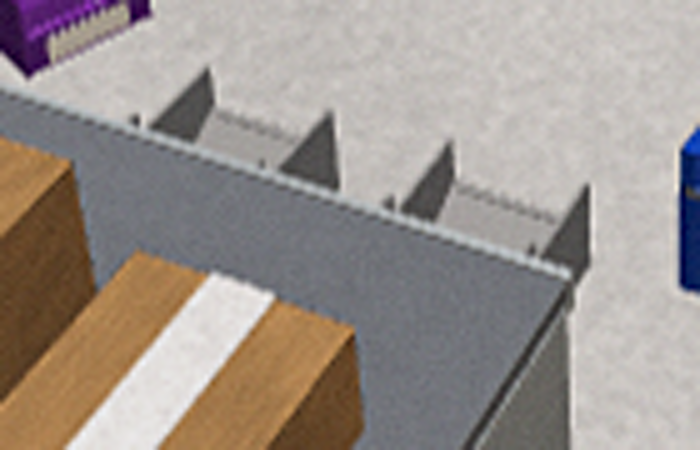

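The crop confirms it: bright rollers across the bin at (160,201), black clips in the lower-bay bin, and the empty cell has the pad. Next I'll locate the bin front and the carton.

```bash
cat >> h.py <<'E'
def ray(f,u,v,z):
    K=f['mtx'];d=f['T'][:3,:3]@np.array([(u-K[0,2])/K[0,0],(v-K[1,2])/K[1,1],1]);o=f['T'][:3,3]
    return o+d*(z-o[2])/d[2]
E
python3 - <<'E'
from h import *
f=dict(np.load('/tmp/top0.npz')); W=cloud(f)
for a,b,z in [(702,92,.048),(712,205,.048),(490,117,.06),(503,232,.06),(465,40,.107),(535,495,.107)]:
    print(ray(f,40+(a+.0)/5-.4,170+b/5-.4,z))
print('deck front fit')
H=W[...,2]; m=abs(H-.107)<.006
p=[]
for r in range(180,275):
    c=np.where(m[r,130:155])[0]
    if len(c): p.append(ray(f,130+c.max()+.5,r,.107)[:2])
p=np.array(p); print(np.polyfit(p[:,0],p[:,1],1),p[0],p[-1])
# carton rim
m=(abs(H-.071)<.004); m[:,:280]=0;m[:,400:]=0
q=W[m][:,:2]; r=cv2.minAreaRect((q*1000).astype(np.float32)); print(r)
for z,b in((.072,[(75,105),(490,80),(540,480),(125,515)]),):
    print([ray(f,280+a/5-.4,165+c/5-.4,z)[:2] for a,c in b])
print('pad',[ray(f,280+a/5-.4,165+c/5-.4,.009)[:2] for a,c in[(285,110),(460,97),(475,272),(303,290)]])
print('junctions',[ray(f,280+a/5-.4,165+c/5-.4,.068)[:2] for a,c in[(296,296)]])
E
```

```text
[0.6303 0.2377 0.048 ]
[0.5663 0.2309 0.048 ]
[0.6147 0.3541 0.06  ]
[0.5501 0.3453 0.06  ]
[0.6524 0.3517 0.107 ]
[0.4085 0.3083 0.107 ]
deck front fit
[0.1724 0.2369] [0.6459 0.3491] [0.3942 0.3055]
((334.25653076171875, -201.00213623046875), (270.29522705078125, 659.285888671875), 86.74170684814453)
[array([ 0.6358, -0.0864]), array([ 0.6504, -0.3147]), array([ 0.4316, -0.3403]), array([ 0.4109, -0.1145])]
pad [array([ 0.6398, -0.2096]), array([ 0.6477, -0.311 ]), array([ 0.5461, -0.319 ]), array([ 0.5352, -0.2199])]
junctions [array([ 0.5311, -0.2084])]
```

jog_arm(steps=[{"tx":-0.021,"tz":-0.025},{"tx":-0.021,"tz":-0.025},{"tx":-0.021,"tz":-0.025},{"tx":-0.021,"tz":-0.025},{"tx":-0.021,"tz":-0.025},{"tx":-0.021,"tz":-0.025},{"tx":-0.021,"tz":-0.025},{"tx":-0.021,"tz":-0.025},{"tx":-0.021,"tz":-0.025},{"tx":-0.021,"tz":-0.025}])

```text
schema error: expected keys jaw, tx, ty, tz, wx, wy, wz
```

jog_arm(steps=[{"tx":-0.021,"tz":-0.025},{"tx":-0.021,"tz":-0.025},{"tx":-0.021,"tz":-0.025},{"tx":-0.021,"tz":-0.025},{"tx":-0.021,"tz":-0.025},{"tx":-0.021,"tz":-0.025},{"tx":-0.021,"tz":-0.025},{"tx":-0.021,"tz":-0.025},{"tx":-0.021,"tz":-0.025},{"tx":-0.021,"tz":-0.025}])

```text
schema error: expected keys jaw, tx, ty, tz, wx, wy, wz
```

jog_arm(steps=[{"wy":-0.12},{"wy":-0.12},{"wy":-0.12},{"wy":-0.12},{"wy":-0.12},{"wy":-0.12},{"wy":-0.12},{"wy":-0.12},{"wy":-0.12},{"wy":-0.12}])

```text
schema error: expected keys jaw, tx, ty, tz, wx, wy, wz
```

jog_arm(steps=[{"jaw":1,"tx":-0.021,"ty":0,"tz":-0.025,"wx":0,"wy":0,"wz":0},{"jaw":1,"tx":-0.021,"ty":0,"tz":-0.025,"wx":0,"wy":0,"wz":0},{"jaw":1,"tx":-0.021,"ty":0,"tz":-0.025,"wx":0,"wy":0,"wz":0},{"jaw":1,"tx":-0.021,"ty":0,"tz":-0.025,"wx":0,"wy":0,"wz":0},{"jaw":1,"tx":-0.021,"ty":0,"tz":-0.025,"wx":0,"wy":0,"wz":0},{"jaw":1,"tx":-0.021,"ty":0,"tz":-0.025,"wx":0,"wy":0,"wz":0},{"jaw":1,"tx":-0.021,"ty":0,"tz":-0.025,"wx":0,"wy":0,"wz":0},{"jaw":1,"tx":-0.021,"ty":0,"tz":-0.025,"wx":0,"wy":0,"wz":0},{"jaw":1,"tx":-0.021,"ty":0,"tz":-0.025,"wx":0,"wy":0,"wz":0},{"jaw":1,"tx":-0.021,"ty":0,"tz":-0.025,"wx":0,"wy":0,"wz":0}])

```text
t: 0.98
ee_pos: [0.292, -0.3139, 0.2311]
orientation: [[-0.972, 0.0, 0.233], [-0.233, 0.0, -0.972], [-0.0, -1.0, -0.0]]
force: [1.4, -0.3, 0.7]
gripper_width: 1.002
```

jog_arm(steps=[{"jaw":1,"tx":-0.021,"ty":0,"tz":-0.025,"wx":0,"wy":0,"wz":0},{"jaw":1,"tx":-0.021,"ty":0,"tz":-0.025,"wx":0,"wy":0,"wz":0},{"jaw":1,"tx":-0.021,"ty":0,"tz":-0.025,"wx":0,"wy":0,"wz":0},{"jaw":1,"tx":-0.021,"ty":0,"tz":-0.025,"wx":0,"wy":0,"wz":0},{"jaw":1,"tx":-0.021,"ty":0,"tz":-0.025,"wx":0,"wy":0,"wz":0},{"jaw":1,"tx":-0.021,"ty":0,"tz":-0.025,"wx":0,"wy":0,"wz":0},{"jaw":1,"tx":-0.021,"ty":0,"tz":-0.025,"wx":0,"wy":0,"wz":0},{"jaw":1,"tx":-0.021,"ty":0,"tz":-0.025,"wx":0,"wy":0,"wz":0},{"jaw":1,"tx":-0.021,"ty":0,"tz":-0.025,"wx":0,"wy":0,"wz":0},{"jaw":1,"tx":-0.021,"ty":0,"tz":-0.025,"wx":0,"wy":0,"wz":0}])

```text
t: 1.82
ee_pos: [0.4377, -0.0218, 0.2312]
orientation: [[-0.972, 0.0, 0.234], [-0.234, -0.0, -0.972], [-0.0, -1.0, 0.0]]
force: [-0.2, -0.1, 0.8]
gripper_width: 0.998
```

jog_arm(steps=[{"jaw":1,"tx":0,"ty":0,"tz":0,"wx":0,"wy":-0.12,"wz":0},{"jaw":1,"tx":0,"ty":0,"tz":0,"wx":0,"wy":-0.12,"wz":0},{"jaw":1,"tx":0,"ty":0,"tz":0,"wx":0,"wy":-0.12,"wz":0},{"jaw":1,"tx":0,"ty":0,"tz":0,"wx":0,"wy":-0.12,"wz":0},{"jaw":1,"tx":0,"ty":0,"tz":0,"wx":0,"wy":-0.12,"wz":0},{"jaw":1,"tx":0,"ty":0,"tz":0,"wx":0,"wy":-0.12,"wz":0},{"jaw":1,"tx":0,"ty":0,"tz":0,"wx":0,"wy":-0.12,"wz":0},{"jaw":1,"tx":0,"ty":0,"tz":0,"wx":0,"wy":-0.12,"wz":0},{"jaw":1,"tx":0,"ty":0,"tz":0,"wx":0,"wy":-0.12,"wz":0},{"jaw":1,"tx":0,"ty":0,"tz":0,"wx":0,"wy":-0.12,"wz":0}])

```text
t: 2.65
ee_pos: [0.4372, -0.0234, 0.231]
orientation: [[-0.129, -0.001, 0.992], [-0.992, 0.0, -0.129], [-0.0, -1.0, -0.001]]
force: [-0.1, 0.5, -0.9]
gripper_width: 1.001
```

```bash
python3 - <<'E'
from h import *
o=env.get_obs()
for k in('t','q','ee_pos','orientation','force'): print(k,np.array(o[k]))
E
```

```text
t 2.65
q [-0.1529 -0.0633  2.0518  0.      1.1537 -0.0239]
ee_pos [ 0.4372 -0.0234  0.231 ]
orientation [[-0.1287 -0.0006  0.9917]
 [-0.9917  0.0001 -0.1287]
 [-0.     -1.     -0.0006]]
force [-0.1118  0.4617 -0.8827]
```

jog_arm(steps=[{"jaw":1,"tx":0,"ty":0,"tz":0,"wx":0,"wy":-0.125,"wz":0},{"jaw":1,"tx":0,"ty":0,"tz":0,"wx":0,"wy":-0.125,"wz":0},{"jaw":1,"tx":-0.032,"ty":0,"tz":0.024,"wx":0,"wy":0,"wz":0},{"jaw":1,"tx":-0.032,"ty":0,"tz":0.024,"wx":0,"wy":0,"wz":0},{"jaw":1,"tx":-0.032,"ty":0,"tz":0.024,"wx":0,"wy":0,"wz":0},{"jaw":1,"tx":-0.032,"ty":0,"tz":0.024,"wx":0,"wy":0,"wz":0},{"jaw":1,"tx":-0.032,"ty":0,"tz":0.024,"wx":0,"wy":0,"wz":0},{"jaw":1,"tx":-0.032,"ty":0,"tz":0.024,"wx":0,"wy":0,"wz":0},{"jaw":1,"tx":-0.032,"ty":0,"tz":0.024,"wx":0,"wy":0,"wz":0},{"jaw":1,"tx":-0.032,"ty":0,"tz":0.022,"wx":0,"wy":0,"wz":0}])

```text
t: 3.48
ee_pos: [0.5975, 0.2545, 0.2307]
orientation: [[0.115, -0.0, 0.993], [-0.993, -0.0, 0.115], [0.0, -1.0, -0.0]]
force: [0.7, -1.1, 0.4]
gripper_width: 1.002
```

```bash
cat >> h.py <<'E'
def wcloud(f,o):
    z=f['z_map'].astype(float);K=f['mtx'];v,u=np.indices(z.shape)
    x=(u-K[0,2])/K[0,0];y=(v-K[1,2])/K[1,1];r=np.hypot(x,y)+1e-9
    k=np.tan(r)/r
    P=np.stack([x*k*z,y*k*z,z],-1); P[z==0]=np.nan
    T=f['tool_from_camera'];P=P@T[:3,:3].T+T[:3,3]
    return P@np.array(o['orientation']).T+np.array(o['ee_pos'])
E
python3 - <<'E'
from h import *
o=env.get_obs();f=grab('wrist','wrist1.png')
np.savez('/tmp/wrist1.npz',**f); import pickle;pickle.dump(o,open('/tmp/o1.pkl','wb'))
print(np.array(o['q']),np.array(o['ee_pos']),np.array(o['orientation']))
W=wcloud(f,o);print(W[200,280],W[100,100],W[50:380:60,100:500:80,2])
E
```

```text
[ 0.3357  0.3554  1.5723 -0.0002  1.2145  0.2205] [0.5975 0.2545 0.2307] [[ 0.115  -0.0004  0.9934]
 [-0.9934 -0.0004  0.115 ]
 [ 0.0003 -1.     -0.0005]]
[0.6001 0.228  0.0003] [0.4256 0.3327 0.1051] [[ 0.1054  0.1057  0.1058  0.1077  0.0003]
 [ 0.1062  0.012   0.019   0.0002  0.0011]
 [-0.0017  0.0102  0.0141 -0.     -0.0014]
 [ 0.0788 -0.0001 -0.0015 -0.0005  0.0022]
 [-0.0002  0.2568  0.0018 -0.001   0.0001]
 [ 0.2986  0.3074 -0.0018 -0.0021  0.3089]]
```

View pics/wrist1.png

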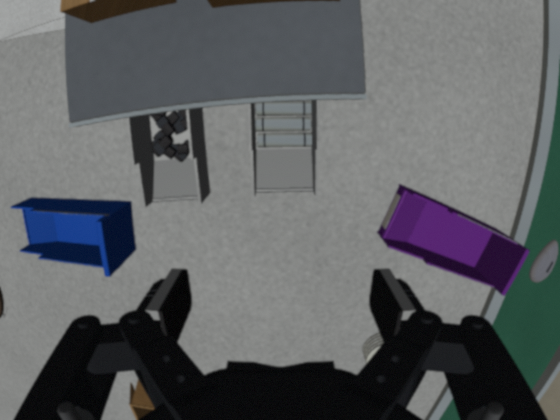

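The wrist picture shows the roller bin at (285,145), front edge at row ~192, with the deck edge at row ~100. The clip bin is to its left at (170,150).

```bash
python3 - <<'E'
from h import *
import pickle
f=dict(np.load('/tmp/wrist1.npz'));o=pickle.load(open('/tmp/o1.pkl','rb'));W=wcloud(f,o);H=W[...,2]
R=W[95:200,240:330]; h=R[...,2]
m=(h>.006)&(h<.09)
p=R[m]; r=cv2.minAreaRect((p[:,:2]*1000).astype(np.float32));print(r,cv2.boxPoints(r))
w=R[(h>.04)&(h<.066)];
c=(p[:,:2]).mean(0)
L=w[w[:,0]<c[0]];Rr=w[w[:,0]>c[0]]
for s in(L,Rr):
    k=np.polyfit(s[:,1],s[:,0],1);print(len(s),'x at y=.26',np.polyval(k,.26),'slope',k[0],s[:,1].min(),s[:,1].max())
c=f['color'][90:205,225:345,::-1];cv2.imwrite('pics/c4.png',cv2.resize(c,None,fx=5,fy=5,interpolation=cv2.INTER_CUBIC))
# deck edge
d=W[60:130,240:330];d=d[abs(d[...,2]-.107)<.005];print('deck min y',d[:,1].min())
E
```

```text
((596.4729614257812, 294.1783447265625), (68.79641723632812, 100.63043975830078), 8.169963836669922) [[555.2736 339.0946]
 [569.5742 239.4854]
 [637.6723 249.2621]
 [623.3718 348.8712]]
353 x at y=.26 0.5682413677469075 slope -0.13300903945045686 0.2411532742192259 0.33583887180811334
397 x at y=.26 0.6333269520946259 slope -0.1319852953932554 0.24966214684307422 0.347288760639349
deck min y 0.3352273855593406
```

View pics/c4.png

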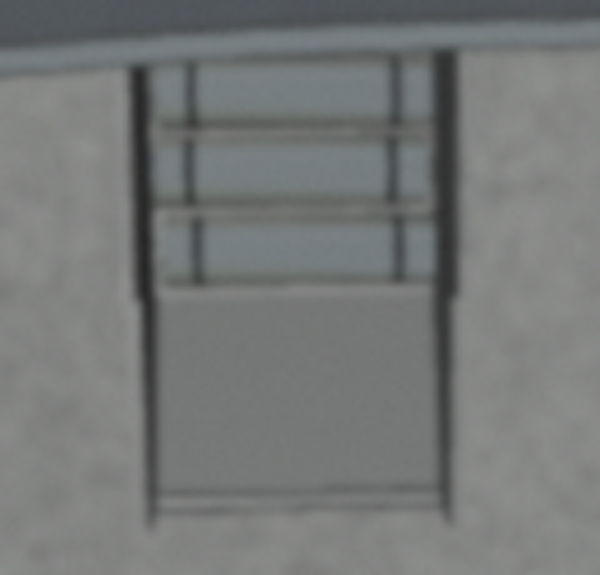

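jog_arm(steps=[{"jaw":1,"tx":-0.012,"ty":0,"tz":0.004,"wx":0,"wy":-0.02,"wz":0},{"jaw":1,"tx":0,"ty":0.03,"tz":0,"wx":0,"wy":0,"wz":0},{"jaw":1,"tx":0,"ty":0.03,"tz":0,"wx":0,"wy":0,"wz":0},{"jaw":1,"tx":0,"ty":0.03,"tz":0,"wx":0,"wy":0,"wz":0},{"jaw":1,"tx":0,"ty":0.03,"tz":0,"wx":0,"wy":0,"wz":0},{"jaw":1,"tx":0,"ty":0.02,"tz":0,"wx":0,"wy":0,"wz":0},{"jaw":1,"tx":0,"ty":0,"tz":0,"wx":0,"wy":0,"wz":0}])

```text
t: 4.12
ee_pos: [0.5943, 0.2626, 0.0851]
orientation: [[0.135, -0.012, 0.991], [-0.991, -0.004, 0.135], [0.003, -1.0, -0.012]]
force: [-1.8, -0.1, -1.5]
gripper_width: 0.999
```

```bash
python3 - <<'E'
from h import *
o=env.get_obs();f=grab('wrist','wrist2.png')
W=wcloud(f,o)
print(np.array(o['q']),np.array(o['ee_pos']),np.array(o['orientation'])[:,2])
# bin in tool frame
P=(W-np.array(o['ee_pos']))@np.array(o['orientation'])
H=W[...,2]
m=(H>.02)&(H<.07)&(abs(P[...,2])<.05)&(P[...,0]<.05)&(P[...,0]>-.1)
p=P[m]; print(len(p))
for lo in np.arange(-.09,.05,.01):
    s=p[(p[:,0]>=lo)&(p[:,0]<lo+.01)]
    if len(s)>5: 
        print(round(lo,3),len(s),'z range',s[:,2].min(),s[:,2].max(), 'median L/R',np.median(s[s[:,2]<0,2]),np.median(s[s[:,2]>0,2]))
E
```

```text
[ 0.3492  0.5218  1.6546 -0.0002  0.9775  0.2144] [0.5943 0.2626 0.0851] [ 0.9908  0.1345 -0.012 ]
5550
-0.08 495 z range -0.02761423688544203 0.04083683793615475 median L/R -0.02484992306368581 0.038448120457326464
-0.07 572 z range -0.02748929982913259 0.04108627732966956 median L/R -0.024728012683433748 0.038340626068555234
-0.06 559 z range -0.02786627687555927 0.04096847664548371 median L/R -0.024993839152790076 0.03845829774088209
-0.05 558 z range -0.027690239480525874 0.04073702791776103 median L/R -0.024932646062948045 0.03821087859893678
-0.04 476 z range -0.027397192686735405 0.04040442039469302 median L/R -0.02483303244736854 0.038523975818392675
-0.03 345 z range -0.0272881472301213 0.04030062371560978 median L/R -0.02470579995313893 0.038529825636036505
-0.02 344 z range -0.027252130018559164 0.04097395793660026 median L/R -0.024722123476833377 0.03849845382106995
-0.01 315 z range -0.027406564412959883 0.040473905008143844 median L/R -0.024766381805627378 0.03845339993643892
-0.0 478 z range -0.02751403229587083 0.04055774124548858 median L/R -0.024689021518722265 0.03831511333330312
0.01 1408 z range -0.027373590678059927 0.040704751595313476 median L/R -0.014869684380277269 0.021765859916644856
```

View pics/wrist2.png

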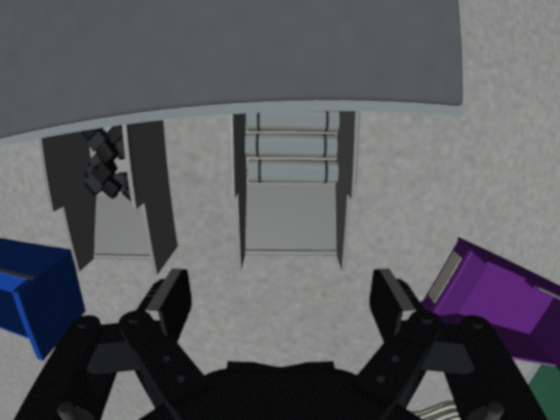

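jog_arm(steps=[{"jaw":1,"tx":0,"ty":0,"tz":0,"wx":0,"wy":0,"wz":0},{"jaw":1,"tx":0,"ty":0,"tz":0,"wx":0,"wy":0,"wz":0}])

```text
t: 4.33
ee_pos: [0.6012, 0.2654, 0.0937]
orientation: [[0.134, 0.004, 0.991], [-0.991, 0.001, 0.134], [-0.001, -1.0, 0.004]]
force: [-0.6, -0.5, 0.2]
gripper_width: 0.999
```

jog_arm(steps=[{"jaw":1,"tx":0,"ty":0.015,"tz":0,"wx":0,"wy":0,"wz":0},{"jaw":1,"tx":0,"ty":0.02,"tz":0,"wx":0,"wy":0,"wz":0},{"jaw":1,"tx":0,"ty":0.02,"tz":0,"wx":0,"wy":0,"wz":0},{"jaw":1,"tx":0,"ty":0.016,"tz":0,"wx":0,"wy":0,"wz":0},{"jaw":1,"tx":0,"ty":0.01,"tz":0,"wx":0,"wy":0,"wz":0},{"jaw":1,"tx":0,"ty":0.003,"tz":0,"wx":0,"wy":0,"wz":0},{"jaw":1,"tx":0,"ty":0,"tz":0,"wx":0,"wy":0,"wz":0},{"jaw":1,"tx":0,"ty":0,"tz":0,"wx":0,"wy":0,"wz":0},{"jaw":1,"tx":0,"ty":0,"tz":0,"wx":0,"wy":0,"wz":0}])

```text
t: 5.08
ee_pos: [0.6008, 0.2655, 0.0088]
orientation: [[0.135, 0.003, 0.991], [-0.991, 0.001, 0.135], [-0.001, -1.0, 0.003]]
force: [-0.3, 0.4, 0.5]
gripper_width: 0.998
```

```bash
python3 - <<'E'
from h import *
o=env.get_obs();f=grab('wrist','wrist3.png')
print(np.array(o['ee_pos']),np.array(o['force']))
E
```

```text
[0.6008 0.2655 0.0088] [-0.31    0.4071  0.5339]
```

View pics/wrist3.png

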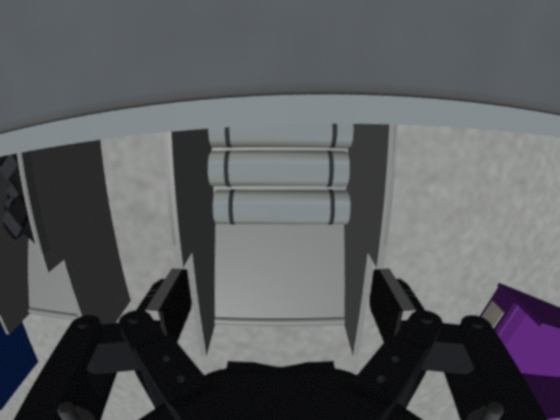

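The pads straddle both front walls at columns 190 and 375, so I'll close gently.

jog_arm(squeeze=35, steps=[{"jaw":0,"tx":0,"ty":0,"tz":0,"wx":0,"wy":0,"wz":0},{"jaw":0,"tx":0,"ty":0,"tz":0,"wx":0,"wy":0,"wz":0},{"jaw":0,"tx":0,"ty":0,"tz":0,"wx":0,"wy":0,"wz":0},{"jaw":0,"tx":0,"ty":0,"tz":0,"wx":0,"wy":0,"wz":0},{"jaw":0,"tx":0,"ty":0,"tz":0,"wx":0,"wy":0,"wz":0},{"jaw":0,"tx":0,"ty":0,"tz":0,"wx":0,"wy":0,"wz":0}])

```text
t: 5.63
ee_pos: [0.6004, 0.2654, 0.0085]
orientation: [[0.135, 0.002, 0.991], [-0.991, 0.001, 0.135], [-0.0, -1.0, 0.002]]
force: [-1.2, 0.6, 5.7]
gripper_width: 0.792
```

jog_arm(steps=[{"jaw":0,"tx":0.001,"ty":0,"tz":0,"wx":0,"wy":0,"wz":0},{"jaw":0,"tx":0.002,"ty":0,"tz":0,"wx":0,"wy":0,"wz":0},{"jaw":0,"tx":0.003,"ty":0,"tz":0,"wx":0,"wy":0,"wz":0},{"jaw":0,"tx":0.004,"ty":0,"tz":0,"wx":0,"wy":0,"wz":0},{"jaw":0,"tx":0.005,"ty":0,"tz":0,"wx":0,"wy":0,"wz":0},{"jaw":0,"tx":0.006,"ty":0,"tz":0,"wx":0,"wy":0,"wz":0},{"jaw":0,"tx":0.007,"ty":0,"tz":0,"wx":0,"wy":0,"wz":0},{"jaw":0,"tx":0.008,"ty":0,"tz":0,"wx":0,"wy":0,"wz":0},{"jaw":0,"tx":0.009,"ty":0,"tz":0,"wx":0,"wy":0,"wz":0},{"jaw":0,"tx":0.01,"ty":0,"tz":0,"wx":0,"wy":0,"wz":0}])

```text
t: 6.47
ee_pos: [0.608, 0.2119, 0.0085]
orientation: [[0.134, 0.002, 0.991], [-0.991, 0.002, 0.134], [-0.002, -1.0, 0.003]]
force: [-1.2, 4.0, 5.6]
gripper_width: 0.788
```

jog_arm(steps=[{"jaw":0,"tx":0.01,"ty":0,"tz":0,"wx":0,"wy":0,"wz":0},{"jaw":0,"tx":0.01,"ty":0,"tz":0,"wx":0,"wy":0,"wz":0},{"jaw":0,"tx":0.01,"ty":0,"tz":0,"wx":0,"wy":0,"wz":0},{"jaw":0,"tx":0.01,"ty":0,"tz":0,"wx":0,"wy":0,"wz":0},{"jaw":0,"tx":0.01,"ty":0,"tz":0,"wx":0,"wy":0,"wz":0},{"jaw":0,"tx":0.01,"ty":0,"tz":0,"wx":0,"wy":0,"wz":0},{"jaw":0,"tx":0.01,"ty":0,"tz":0,"wx":0,"wy":0,"wz":0},{"jaw":0,"tx":0.01,"ty":0,"tz":0,"wx":0,"wy":0,"wz":0},{"jaw":0,"tx":0.01,"ty":0,"tz":0,"wx":0,"wy":0,"wz":0},{"jaw":0,"tx":0.01,"ty":0,"tz":0,"wx":0,"wy":0,"wz":0}])

```text
t: 7.3
ee_pos: [0.6214, 0.1124, 0.0085]
orientation: [[0.134, 0.002, 0.991], [-0.991, 0.002, 0.134], [-0.002, -1.0, 0.002]]
force: [-0.6, 4.0, 5.9]
gripper_width: 0.79
```

jog_arm(steps=[{"jaw":0,"tx":0.01,"ty":0,"tz":0,"wx":0,"wy":0,"wz":0},{"jaw":0,"tx":0.008,"ty":0,"tz":0,"wx":0,"wy":0,"wz":0},{"jaw":0,"tx":0.007,"ty":0,"tz":0,"wx":0,"wy":0,"wz":0},{"jaw":0,"tx":0.006,"ty":0,"tz":0,"wx":0,"wy":0,"wz":0},{"jaw":0,"tx":0.005,"ty":0,"tz":0,"wx":0,"wy":0,"wz":0},{"jaw":0,"tx":0.004,"ty":0,"tz":0,"wx":0,"wy":0,"wz":0},{"jaw":0,"tx":0.003,"ty":0,"tz":0,"wx":0,"wy":0,"wz":0},{"jaw":0,"tx":0.002,"ty":0,"tz":0,"wx":0,"wy":0,"wz":0},{"jaw":0,"tx":0.001,"ty":0,"tz":0,"wx":0,"wy":0,"wz":0},{"jaw":0,"tx":0,"ty":0,"tz":0,"wx":0,"wy":0,"wz":0}])

```text
t: 8.13
ee_pos: [0.6276, 0.0668, 0.0084]
orientation: [[0.134, 0.002, 0.991], [-0.991, 0.002, 0.134], [-0.001, -1.0, 0.002]]
force: [-1.0, 3.7, 7.3]
gripper_width: 0.792
```

```bash
python3 - <<'E'
from h import *
o=env.get_obs();f=grab('wrist','wrist4.png');g=grab('top','top4.png')
print(np.array(o['ee_pos']),np.array(o['force']))
c=g['color'][150:330,40:280,::-1];cv2.imwrite('pics/c5.png',cv2.resize(c,None,fx=3,fy=3,interpolation=cv2.INTER_CUBIC))
E
```

```text
[0.6276 0.0668 0.0084] [-0.9953  3.6551  7.2789]
```

View pics/wrist4.png

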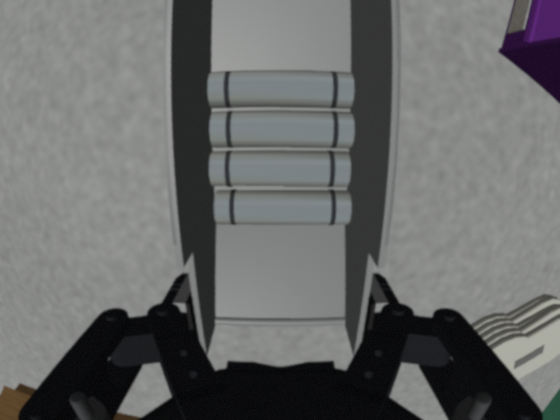

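View pics/c5.png

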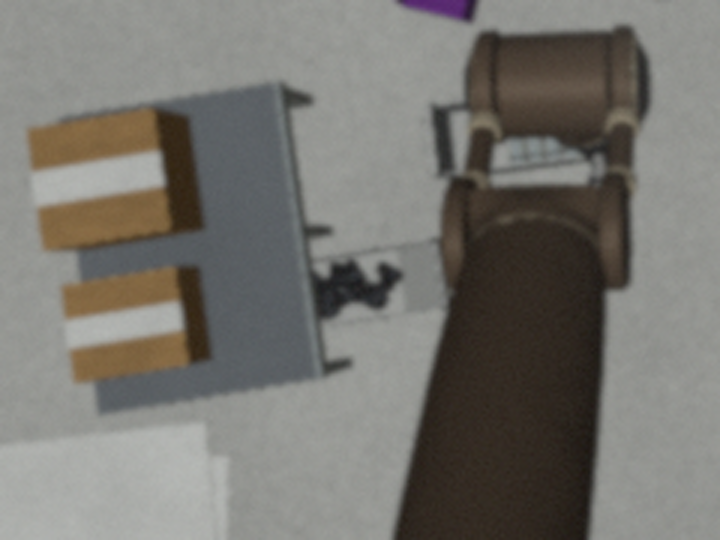

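The bin is clear of the deck with all four rollers together near its front, so I'll release and rise.

jog_arm(steps=[{"jaw":1,"tx":0,"ty":0,"tz":0,"wx":0,"wy":0,"wz":0},{"jaw":1,"tx":0,"ty":0,"tz":0,"wx":0,"wy":0,"wz":0},{"jaw":1,"tx":0,"ty":0,"tz":0,"wx":0,"wy":0,"wz":0},{"jaw":1,"tx":0,"ty":0,"tz":0,"wx":0,"wy":0,"wz":0},{"jaw":1,"tx":0,"ty":0,"tz":0,"wx":0,"wy":0,"wz":0},{"jaw":1,"tx":0,"ty":-0.008,"tz":0,"wx":0,"wy":0,"wz":0},{"jaw":1,"tx":0,"ty":-0.02,"tz":0,"wx":0,"wy":0,"wz":0},{"jaw":1,"tx":0,"ty":-0.03,"tz":0,"wx":0,"wy":0,"wz":0},{"jaw":1,"tx":0,"ty":-0.035,"tz":0,"wx":0,"wy":0,"wz":0},{"jaw":1,"tx":0,"ty":-0.035,"tz":0,"wx":0,"wy":0,"wz":0}])

```text
t: 9.07
ee_pos: [0.6258, 0.0657, 0.1363]
orientation: [[0.135, -0.002, 0.991], [-0.991, -0.0, 0.135], [-0.0, -1.0, -0.002]]
force: [1.0, -0.8, -0.0]
gripper_width: 0.998
```

jog_arm(steps=[{"jaw":1,"tx":-0.02,"ty":-0.035,"tz":0,"wx":0,"wy":0,"wz":0},{"jaw":1,"tx":-0.02,"ty":-0.03,"tz":0,"wx":0,"wy":0,"wz":0},{"jaw":1,"tx":-0.02,"ty":0,"tz":0,"wx":0,"wy":0,"wz":0},{"jaw":1,"tx":-0.02,"ty":0,"tz":0,"wx":0,"wy":0,"wz":0},{"jaw":1,"tx":0,"ty":0,"tz":0,"wx":0,"wy":0,"wz":0},{"jaw":1,"tx":0,"ty":0,"tz":0,"wx":0,"wy":0,"wz":0},{"jaw":1,"tx":0,"ty":0,"tz":0,"wx":0,"wy":0,"wz":0}])

```text
t: 9.65
ee_pos: [0.6155, 0.1447, 0.2002]
orientation: [[0.135, -0.0, 0.991], [-0.991, -0.001, 0.135], [0.001, -1.0, -0.001]]
force: [-0.6, -0.2, -1.0]
gripper_width: 0.998
```

```bash
python3 - <<'E'
from h import *
import pickle
o=env.get_obs();f=grab('wrist','wrist5.png')
np.savez('/tmp/wrist5.npz',**f);pickle.dump(o,open('/tmp/o5.pkl','wb'))
print(np.array(o['q']),np.array(o['ee_pos']),np.array(o['orientation']),np.array(o['force']))
W=wcloud(f,o);m=(W[...,2]>.076)&(W[...,2]<.085)&(W[...,1]<.3)&(abs(W[...,0]-.6)<.1)
p=W[m];print(len(p),p.min(0),p.max(0));r=cv2.minAreaRect((p[:,:2]*1000).astype(np.float32));print(r,cv2.boxPoints(r))
E
```

```text
[ 0.1624  0.3515  1.6421 -0.0007  1.1486  0.0273] [0.6155 0.1447 0.2002] [[ 0.135  -0.0004  0.9908]
 [-0.9908 -0.0008  0.135 ]
 [ 0.0007 -1.     -0.0005]] [-0.6243 -0.1961 -0.9639]
842 [0.5731 0.2134 0.0763] [0.6407 0.2296 0.0814]
((607.0003662109375, 221.28208923339844), (67.56781768798828, 7.773347854614258), 7.85530424118042) [[573.0023 220.515 ]
 [574.0646 212.8146]
 [640.9985 222.0492]
 [639.9361 229.7496]]
```

View pics/wrist5.png

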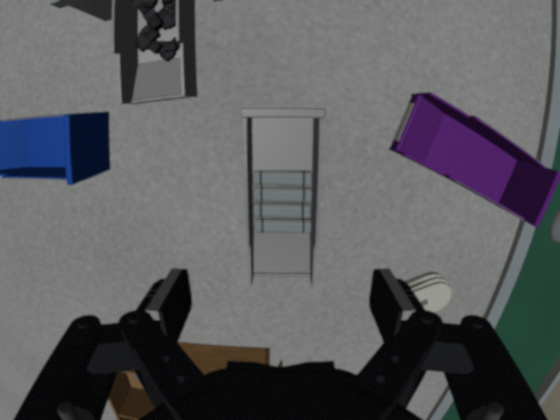

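```bash
cat > ik.py <<'E'
from h import *
from scipy.optimize import least_squares
def Rz(a):c,s=np.cos(a),np.sin(a);return np.array([[c,-s,0],[s,c,0],[0,0,1]])
def Ry(a):c,s=np.cos(a),np.sin(a);return np.array([[c,0,s],[0,1,0],[-s,0,c]])
# tool frame (x,y approach,z jaw) ; flange frame F: Z approach
def fk(q,d6,a2=.485,d4=.51,off=.0437,k=-.045,s4=1):
    d1=d6+k
    R=Rz(q[0]);p=R@np.array([0,off,d1])
    R=R@Ry(q[1]);p=p+R@[0,0,a2]
    R=R@Ry(q[2]);p=p+R@[0,0,d4]
    R=R@Rz(s4*q[3])@Ry(q[4]);p=p+R@[0,0,d6];R=R@Rz(q[5])
    return p,R
E
python3 - <<'E'
from ik import *
D=[([-1.4047,.309,1.6352,0,1.1997,-.0697],[.1458,-.6069,.23]),([-.1529,-.0633,2.0518,0,1.1537,-.0239],[.4372,-.0234,.231]),([.3357,.3554,1.5723,-.0002,1.2145,.2205],[.5975,.2545,.2307]),([.1624,.3515,1.6421,-.0007,1.1486,.0273],[.6155,.1447,.2002])]
f=lambda x:np.concatenate([fk(q,.3,x[0],x[1],x[2],x[3])[0]-p for q,p in D])
r=least_squares(f,[.485,.51,.04,-.045]);print(r.x,r.fun)
p,R=fk(D[3][0],.3,*r.x);print(R)  # vs tool x,y,z 
a2,d4,off,k=r.x
# F from tool: find const C: R_tool=R_F C
Rt=np.array([[.135,-.0004,.9908],[-.9908,-.0008,.135],[.0007,-1,-.0005]])
C=np.round(R.T@Rt);print(C)
e2=np.array([.119,-.993,0]);e2/=np.linalg.norm(e2);z=np.array([0,0,1.])
cell=np.array([.594,-.265,0]);lip0=cell-.026*e2+[0,0,.078]
for d6 in(.22,.3,.38):
  for s4 in(1,-1):
    for sg in(1,-1):
      sol=None;q=None
      for th in np.radians([0,20,40,50,60]):
        c,s=np.cos(th),np.sin(th)
        bx=-(e2*c-z*s); bz=z*c+e2*s; by=np.cross(bz,bx)
        tcp=lip0+bx*.175+bz*(.08-.025-.035)
        yt=-bz; zt=sg*bx; xt=np.cross(yt,zt)
        Rd=np.stack([xt,yt,zt],1)@C.T
        best=None
        for x0 in ([q] if q is not None else [[-.3,.4,1.6,a,1.1,b] for a in(-1,0,1) for b in(-2,-1,0,1,2)]):
          g=lambda x:np.concatenate([(fk(x,d6,a2,d4,off,k,s4)[0]-tcp)*5,(fk(x,d6,a2,d4,off,k,s4)[1]-Rd).ravel()])
          rr=least_squares(g,x0,bounds=([-3.06,-.79,.05,-1.19,.05,-2.94],[3.06,1.96,2.63,4.34,2.64,2.94]))
          if best is None or rr.cost<best.cost:best=rr
        q=best.x;print(d6,s4,sg,int(np.degrees(th)),'cost %.1e'%best.cost,q)
E
```

```text
[ 0.4849  0.5105  0.0435 -0.0457] [-0.0001  0.0005  0.      0.0001 -0.      0.0002 -0.001  -0.0004 -0.0001
  0.0015  0.0003 -0.0001]
[[-0.9908 -0.135  -0.0005]
 [-0.135   0.9908 -0.0007]
 [ 0.0006 -0.0007 -1.    ]]
[[-0. -0. -1.]
 [-1. -0.  0.]
 [-0.  1. -0.]]
0.22 1 1 0 cost 2.1e-29 [-0.1901  0.3529  1.8738  0.      0.9149 -1.8802]
0.22 1 1 20 cost 9.9e-18 [-0.3368  0.3477  1.7731  0.3358  1.1996 -2.1779]
0.22 1 1 40 cost 3.8e-31 [-0.4792  0.4185  1.6485  0.5606  1.5245 -2.3271]
0.22 1 1 50 cost 1.0e-26 [-0.5418  0.4762  1.5817  0.6544  1.6858 -2.3632]
0.22 1 1 59 cost 1.7e-26 [-0.5968  0.5448  1.5143  0.7451  1.8416 -2.3781]
0.22 1 -1 0 cost 7.0e-31 [-0.1901  0.3529  1.8738  0.      0.9149  1.2614]
0.22 1 -1 20 cost 1.2e-17 [-0.3368  0.3477  1.7731  0.3358  1.1996  0.9637]
0.22 1 -1 40 cost 2.3e-31 [-0.4792  0.4185  1.6485  0.5606  1.5245  0.8145]
0.22 1 -1 50 cost 1.1e-26 [-0.5418  0.4762  1.5817  0.6544  1.6858  0.7784]
0.22 1 -1 59 cost 1.7e-26 [-0.5968  0.5448  1.5143  0.7451  1.8416  0.7635]
0.22 -1 1 0 cost 4.5e-29 [-0.1901  0.3529  1.8738 -0.      0.9149 -1.8802]
0.22 -1 1 2
[... 2988 characters left out ...]
149 -1.8802]
0.38 -1 1 20 cost 1.2e-26 [-0.4155  0.3987  1.7236 -0.3187  1.2198 -2.2462]
0.38 -1 1 40 cost 4.1e-26 [-0.5997  0.5603  1.5182 -0.5049  1.5683 -2.424 ]
0.38 -1 1 50 cost 1.8e-22 [-0.6708  0.6708  1.4006 -0.5788  1.7406 -2.4646]
0.38 -1 1 59 cost 5.3e-23 [-0.7283  0.7948  1.2753 -0.6526  1.9077 -2.4784]
0.38 -1 -1 0 cost 2.8e-31 [-0.1901  0.3529  1.8738  0.      0.9149  1.2614]
0.38 -1 -1 20 cost 9.9e-27 [-0.4155  0.3987  1.7236 -0.3187  1.2198  0.8953]
0.38 -1 -1 40 cost 4.4e-26 [-0.5997  0.5603  1.5182 -0.5049  1.5683  0.7176]
0.38 -1 -1 50 cost 1.9e-22 [-0.6708  0.6708  1.4006 -0.5788  1.7406  0.677 ]
0.38 -1 -1 59 cost 5.7e-23 [-0.7283  0.7948  1.2753 -0.6526  1.9077  0.6632]
```

jog_arm(steps=[{"jaw":1,"tx":0,"ty":0,"tz":0,"wx":0,"wy":0.12,"wz":0},{"jaw":1,"tx":0,"ty":0,"tz":0,"wx":0,"wy":0.12,"wz":0},{"jaw":1,"tx":0,"ty":0,"tz":0,"wx":0,"wy":0.12,"wz":0},{"jaw":1,"tx":0,"ty":0,"tz":0,"wx":0,"wy":0.12,"wz":0},{"jaw":1,"tx":0,"ty":0,"tz":0,"wx":0,"wy":0.12,"wz":0},{"jaw":1,"tx":0,"ty":0,"tz":0,"wx":0,"wy":0.12,"wz":0},{"jaw":1,"tx":0,"ty":0,"tz":0,"wx":0,"wy":0.12,"wz":0},{"jaw":1,"tx":0,"ty":0,"tz":0,"wx":0,"wy":0.12,"wz":0},{"jaw":1,"tx":0,"ty":0,"tz":0,"wx":0,"wy":0.12,"wz":0},{"jaw":1,"tx":0,"ty":0,"tz":0,"wx":0,"wy":0.12,"wz":0}])

```text
t: 10.53
ee_pos: [0.6158, 0.1437, 0.1997]
orientation: [[-0.878, -0.001, 0.478], [-0.478, -0.001, -0.878], [0.001, -1.0, -0.0]]
force: [-0.6, -0.2, -0.3]
gripper_width: 0.998
```

jog_arm(steps=[{"jaw":1,"tx":0,"ty":0,"tz":0,"wx":0,"wy":0.12,"wz":0},{"jaw":1,"tx":0,"ty":0,"tz":0,"wx":0,"wy":0.12,"wz":0},{"jaw":1,"tx":0,"ty":0,"tz":0,"wx":0,"wy":0.12,"wz":0},{"jaw":1,"tx":-0.002,"ty":0,"tz":-0.02,"wx":0,"wy":0.008,"wz":0},{"jaw":1,"tx":0,"ty":0,"tz":-0.025,"wx":0,"wy":0,"wz":0},{"jaw":1,"tx":0,"ty":0,"tz":-0.02,"wx":0,"wy":0,"wz":0},{"jaw":1,"tx":0,"ty":0,"tz":-0.012,"wx":0,"wy":0,"wz":0},{"jaw":1,"tx":0,"ty":0,"tz":0,"wx":0,"wy":0,"wz":0},{"jaw":1,"tx":0,"ty":0,"tz":0,"wx":0,"wy":0,"wz":0},{"jaw":1,"tx":0,"ty":0,"tz":0,"wx":0,"wy":0,"wz":0}])

```text
t: 11.37
ee_pos: [0.6072, 0.2204, 0.2]
orientation: [[-0.991, -0.0, 0.137], [-0.137, -0.001, -0.991], [0.001, -1.0, 0.001]]
force: [0.8, 0.1, -0.7]
gripper_width: 1.0
```

```bash
python3 - <<'E'
from h import *
o=env.get_obs();f=grab('wrist','wrist6.png')
print(np.array(o['q']),np.array(o['ee_pos']),np.array(o['orientation']))
W=wcloud(f,o);m=(W[...,2]>.074)&(W[...,2]<.085)&(W[...,1]<.3)&(W[...,1]>.19)&(abs(W[...,0]-.607)<.05)
p=W[m];print(len(p));r=cv2.minAreaRect((p[:,:2]*1000).astype(np.float32));print(r,cv2.boxPoints(r))
P=(p-np.array(o['ee_pos']))@np.array(o['orientation']);print(np.median(P,0),P.min(0),P.max(0))
E
```

```text
[ 0.2813  0.377   1.6075 -0.001   1.1578  1.7153] [0.6072 0.2204 0.2   ] [[-0.9906 -0.0004  0.1368]
 [-0.1368 -0.001  -0.9906]
 [ 0.0005 -1.      0.001 ]]
764
((607.3425903320312, 220.98580932617188), (68.08919525146484, 7.8674397468566895), 7.700554370880127) [[573.0779 220.3222]
 [574.1321 212.5257]
 [641.6073 221.6494]
 [640.5531 229.4459]]
[-0.0018  0.1208 -0.0011] [-0.0343  0.1186 -0.0047] [0.0337 0.1258 0.0032]
```

View pics/wrist6.png

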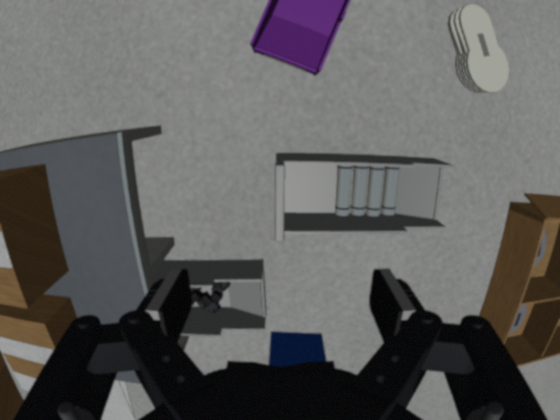

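Aligned: the plate (column 280) lies midway between the pads, and the rollers are together at (368,190). Descending over the plate.

jog_arm(steps=[{"jaw":1,"tx":0,"ty":0.02,"tz":-0.001,"wx":0,"wy":0,"wz":0},{"jaw":1,"tx":0,"ty":0.03,"tz":0,"wx":0,"wy":0,"wz":0},{"jaw":1,"tx":0,"ty":0.03,"tz":0,"wx":0,"wy":0,"wz":0},{"jaw":1,"tx":0,"ty":0.03,"tz":0,"wx":0,"wy":0,"wz":0},{"jaw":1,"tx":0,"ty":0.025,"tz":0,"wx":0,"wy":0,"wz":0},{"jaw":1,"tx":0,"ty":0.017,"tz":0,"wx":0,"wy":0,"wz":0},{"jaw":1,"tx":0,"ty":0.01,"tz":0,"wx":0,"wy":0,"wz":0},{"jaw":1,"tx":0,"ty":0,"tz":0,"wx":0,"wy":0,"wz":0},{"jaw":1,"tx":0,"ty":0,"tz":0,"wx":0,"wy":0,"wz":0},{"jaw":1,"tx":0,"ty":0,"tz":0,"wx":0,"wy":0,"wz":0}])

```text
t: 12.25
ee_pos: [0.6085, 0.2227, 0.0399]
orientation: [[-0.991, 0.003, 0.137], [-0.137, 0.001, -0.991], [-0.003, -1.0, -0.0]]
force: [-1.1, 0.1, 0.7]
gripper_width: 1.001
```

jog_arm(squeeze=90, steps=[{"jaw":0,"tx":0,"ty":0,"tz":0,"wx":0,"wy":0,"wz":0},{"jaw":0,"tx":0,"ty":0,"tz":0,"wx":0,"wy":0,"wz":0},{"jaw":0,"tx":0,"ty":0,"tz":0,"wx":0,"wy":0,"wz":0},{"jaw":0,"tx":0,"ty":0,"tz":0,"wx":0,"wy":0,"wz":0},{"jaw":0,"tx":0,"ty":0,"tz":0,"wx":0,"wy":0,"wz":0},{"jaw":0,"tx":0,"ty":0,"tz":0,"wx":0,"wy":0,"wz":0},{"jaw":0,"tx":0,"ty":0,"tz":0,"wx":0,"wy":0,"wz":0},{"jaw":0,"tx":0,"ty":0,"tz":0,"wx":0,"wy":0,"wz":0}])

```text
t: 12.92
ee_pos: [0.6071, 0.2227, 0.0386]
orientation: [[-0.991, 0.0, 0.137], [-0.137, 0.0, -0.991], [-0.0, -1.0, -0.0]]
force: [-1.0, 0.2, 1.8]
gripper_width: 0.082
```

```bash
python3 - <<'E'
from h import *
o=env.get_obs();f=grab('wrist','wrist7.png')
print(np.array(o['q']),np.array(o['ee_pos']),np.array(o['orientation']),o['gripper_width'])
E
```

```text
[0.2843 0.5748 1.6849 0.     0.8815 1.7174] [0.6071 0.2227 0.0386] [[-0.9905  0.0003  0.1372]
 [-0.1372  0.0001 -0.9905]
 [-0.0003 -1.     -0.0001]] 0.08229774150779379
```

View pics/wrist7.png

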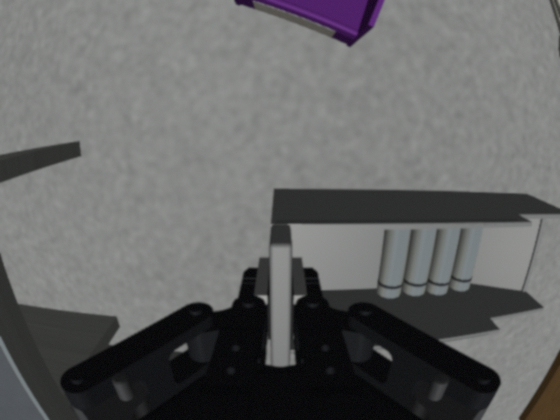

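Width ~7 mm: the plate is gripped. Lifting.

jog_arm(steps=[{"jaw":0,"tx":0,"ty":-0.004,"tz":0,"wx":0,"wy":0,"wz":0},{"jaw":0,"tx":0,"ty":-0.008,"tz":0,"wx":0,"wy":0,"wz":0},{"jaw":0,"tx":0,"ty":-0.014,"tz":0,"wx":0,"wy":0,"wz":0},{"jaw":0,"tx":0,"ty":-0.018,"tz":0,"wx":0,"wy":0,"wz":0},{"jaw":0,"tx":0,"ty":-0.018,"tz":0,"wx":0,"wy":0,"wz":0},{"jaw":0,"tx":0,"ty":-0.018,"tz":0,"wx":0,"wy":0,"wz":0},{"jaw":0,"tx":0,"ty":-0.015,"tz":0,"wx":0,"wy":0,"wz":0},{"jaw":0,"tx":0,"ty":-0.01,"tz":0,"wx":0,"wy":0,"wz":0},{"jaw":0,"tx":0,"ty":-0.005,"tz":0,"wx":0,"wy":0,"wz":0},{"jaw":0,"tx":0,"ty":0,"tz":0,"wx":0,"wy":0,"wz":0}])

```text
t: 13.8
ee_pos: [0.6079, 0.223, 0.1502]
orientation: [[-0.991, 0.003, 0.137], [-0.137, 0.001, -0.991], [-0.003, -1.0, -0.001]]
force: [0.3, 0.7, -3.3]
gripper_width: 0.08
```

```bash
python3 - <<'E'
from h import *
o=env.get_obs();f=grab('wrist','wrist8.png');g=grab('side','side8.png')
print(np.array(o['q']),np.array(o['ee_pos']),np.array(o['orientation']),o['gripper_width'],np.array(o['force']))
E
```

```text
[0.2843 0.4299 1.6418 0.0001 1.0668 1.7173] [0.6079 0.223  0.1502] [[-0.9905  0.003   0.1373]
 [-0.1373  0.001  -0.9905]
 [-0.0031 -1.     -0.0006]] 0.08022124648255974 [ 0.3361  0.6791 -3.3219]
```

View pics/wrist8.png

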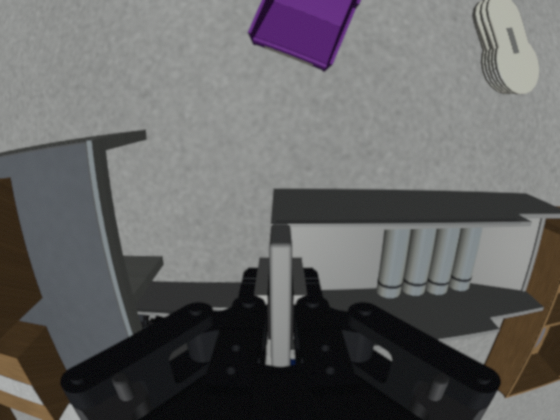

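View pics/side8.png

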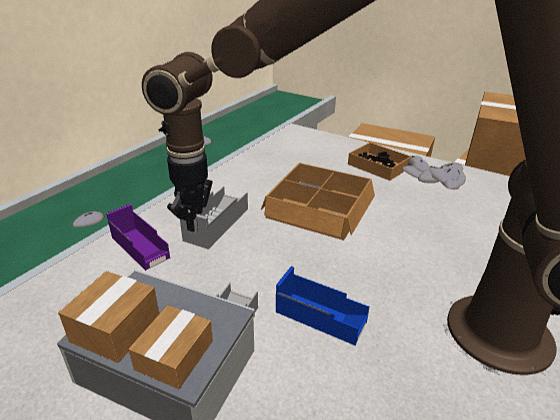

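The bin is held level with its rollers unmoved in view (wrist (430,260)). Moving over the carton.

jog_arm(steps=[{"jaw":0,"tx":0.001,"ty":0,"tz":0.004,"wx":0,"wy":0,"wz":0},{"jaw":0,"tx":0.002,"ty":0,"tz":0.008,"wx":0,"wy":0,"wz":0},{"jaw":0,"tx":0.003,"ty":0,"tz":0.012,"wx":0,"wy":0,"wz":0},{"jaw":0,"tx":0.005,"ty":0,"tz":0.016,"wx":0,"wy":0,"wz":0},{"jaw":0,"tx":0.006,"ty":0,"tz":0.018,"wx":0,"wy":0,"wz":0},{"jaw":0,"tx":0.006,"ty":0,"tz":0.018,"wx":0,"wy":0,"wz":0},{"jaw":0,"tx":0.006,"ty":0,"tz":0.018,"wx":0,"wy":0,"wz":0},{"jaw":0,"tx":0.006,"ty":0,"tz":0.018,"wx":0,"wy":0,"wz":0},{"jaw":0,"tx":0.006,"ty":0,"tz":0.018,"wx":0,"wy":0,"wz":0},{"jaw":0,"tx":0.006,"ty":0,"tz":0.018,"wx":0,"wy":0,"wz":0}])

```text
t: 14.73
ee_pos: [0.5796, 0.067, 0.148]
orientation: [[-0.991, -0.001, 0.136], [-0.136, -0.001, -0.991], [0.001, -1.0, 0.0]]
force: [1.0, -0.6, -3.1]
gripper_width: 0.076
```

jog_arm(steps=[{"jaw":0,"tx":0.006,"ty":0,"tz":0.018,"wx":0,"wy":0,"wz":0},{"jaw":0,"tx":0.006,"ty":0,"tz":0.018,"wx":0,"wy":0,"wz":0},{"jaw":0,"tx":0.006,"ty":0,"tz":0.018,"wx":0,"wy":0,"wz":0},{"jaw":0,"tx":0.005,"ty":0,"tz":0.016,"wx":0,"wy":0,"wz":0},{"jaw":0,"tx":0.004,"ty":0,"tz":0.014,"wx":0,"wy":0,"wz":0},{"jaw":0,"tx":0.002,"ty":0,"tz":0.009,"wx":0,"wy":0,"wz":0},{"jaw":0,"tx":0.001,"ty":0,"tz":0.005,"wx":0,"wy":0,"wz":0},{"jaw":0,"tx":0,"ty":0,"tz":0.002,"wx":0,"wy":0,"wz":0},{"jaw":0,"tx":0,"ty":0,"tz":0,"wx":0,"wy":0,"wz":0},{"jaw":0,"tx":0,"ty":0,"tz":0,"wx":0,"wy":0,"wz":0}])

```text
t: 15.57
ee_pos: [0.5647, -0.0332, 0.1482]
orientation: [[-0.991, -0.0, 0.137], [-0.137, 0.0, -0.991], [0.0, -1.0, -0.0]]
force: [-0.7, 0.6, -2.7]
gripper_width: 0.081
```

```bash
python3 - <<'E'
from h import *
o=env.get_obs();f=grab('wrist','wrist9.png');g=grab('top','top9.png')
p=np.array(o['ee_pos']);R=np.array(o['orientation']);print(np.array(o['q']),p,R,o['gripper_width'],np.array(o['force']))
print('lip est',p+R@[0,.0136,.175])
W=wcloud(f,o);np.save('/tmp/W9.npy',W)
m=(abs(W[...,2]-.07)<.005);q=W[m];print(len(q),q.min(0),q.max(0))
c=g['color'][130:330,220:440,::-1];cv2.imwrite('pics/c9.png',cv2.resize(c,None,fx=3,fy=3,interpolation=cv2.INTER_CUBIC))
E
```

```text
[-0.136   0.2893  1.8416  0.0005  1.0108  1.2968] [ 0.5647 -0.0332  0.1482] [[-0.9905 -0.0001  0.1374]
 [-0.1374  0.0004 -0.9905]
 [ 0.     -1.     -0.0004]] 0.08098568671141153 [-0.6958  0.6265 -2.7487]
lip est [ 0.5888 -0.2066  0.1346]
3818 [ 0.4069 -0.3413  0.065 ] [0.6565 0.2065 0.075 ]
```

View pics/wrist9.png

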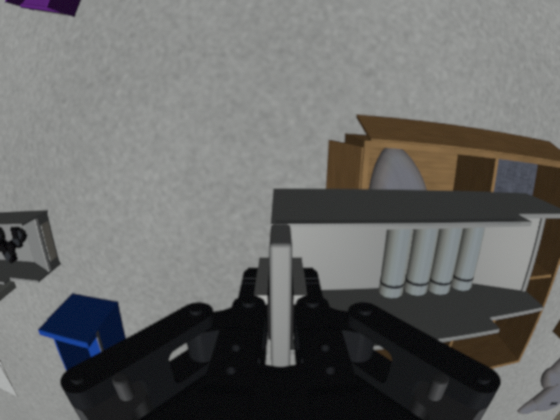

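View pics/c9.png

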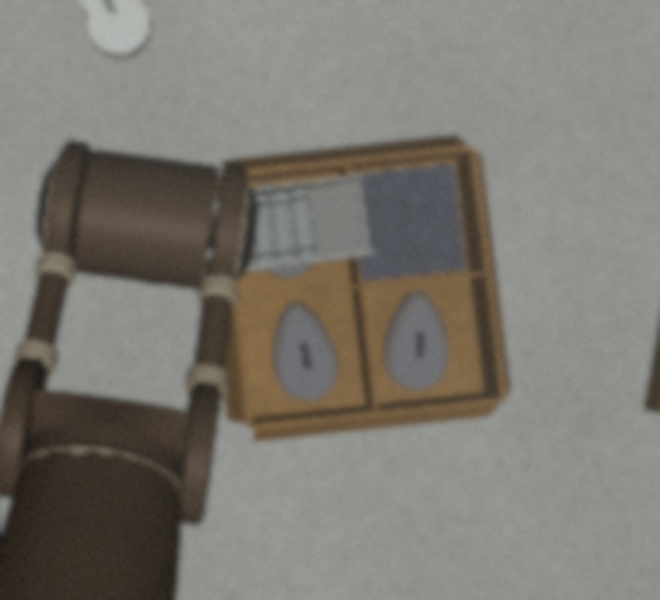

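jog_arm(steps=[{"jaw":0,"tx":0.001,"ty":0,"tz":0.006,"wx":0,"wy":0,"wz":0},{"jaw":0,"tx":0.002,"ty":0,"tz":0.011,"wx":0,"wy":0,"wz":0},{"jaw":0,"tx":0.001,"ty":0,"tz":0.011,"wx":0,"wy":0,"wz":0},{"jaw":0,"tx":0.001,"ty":0,"tz":0.006,"wx":0,"wy":0,"wz":0},{"jaw":0,"tx":0,"ty":-0.0044,"tz":0.0004,"wx":-0.025,"wy":0,"wz":0},{"jaw":0,"tx":0,"ty":-0.0087,"tz":0.0009,"wx":-0.05,"wy":0,"wz":0},{"jaw":0,"tx":0,"ty":-0.0087,"tz":0.0009,"wx":-0.05,"wy":0,"wz":0},{"jaw":0,"tx":0,"ty":-0.0087,"tz":0.0009,"wx":-0.05,"wy":0,"wz":0},{"jaw":0,"tx":0,"ty":-0.0087,"tz":0.0009,"wx":-0.05,"wy":0,"wz":0},{"jaw":0,"tx":0,"ty":-0.0087,"tz":0.0009,"wx":-0.05,"wy":0,"wz":0}])

```text
t: 16.5
ee_pos: [0.566, -0.0793, 0.1958]
orientation: [[-0.991, -0.037, 0.132], [-0.137, 0.27, -0.953], [-0.001, -0.962, -0.273]]
force: [0.6, 0.3, -3.6]
gripper_width: 0.086
```

jog_arm(steps=[{"jaw":0,"tx":0,"ty":-0.0087,"tz":0.0009,"wx":-0.05,"wy":0,"wz":0},{"jaw":0,"tx":0,"ty":-0.0044,"tz":0.0004,"wx":-0.025,"wy":0,"wz":0},{"jaw":0,"tx":0,"ty":0,"tz":0,"wx":0,"wy":0,"wz":0},{"jaw":0,"tx":0,"ty":0,"tz":0,"wx":0,"wy":0,"wz":0}])

```text
t: 16.83
ee_pos: [0.5664, -0.084, 0.207]
orientation: [[-0.991, -0.047, 0.128], [-0.136, 0.339, -0.931], [0.0, -0.94, -0.342]]
force: [-0.3, -0.4, -3.2]
gripper_width: 0.084
```

```bash
python3 - <<'E'
from h import *
o=env.get_obs();f=grab('wrist','wrist10.png');g=grab('side','side10.png');t=grab('top','top10.png')
p=np.array(o['ee_pos']);R=np.array(o['orientation']);print(np.array(o['q']),p,R,o['gripper_width'],np.array(o['force']))
print('lip est',p+R@[0,.0136,.175],'tilt',np.degrees(np.arcsin(-R[2,2])))
c=t['color'][130:330,220:440,::-1];cv2.imwrite('pics/c10.png',cv2.resize(c,None,fx=3,fy=3,interpolation=cv2.INTER_CUBIC))
E
```

```text
[-0.3893  0.3263  1.7027  0.3113  1.3063  0.9337] [ 0.5664 -0.084   0.207 ] [[-0.9907 -0.0468  0.1278]
 [-0.1361  0.3388 -0.931 ]
 [ 0.0003 -0.9397 -0.342 ]] 0.08400242047275262 [-0.2519 -0.3998 -3.2135]
lip est [ 0.5881 -0.2423  0.1344] tilt 19.998763824192906
```

View pics/c10.png

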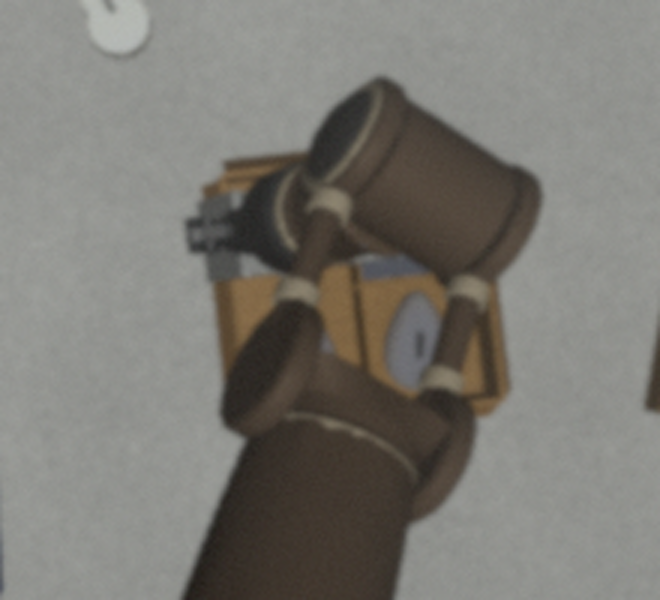

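View pics/side10.png

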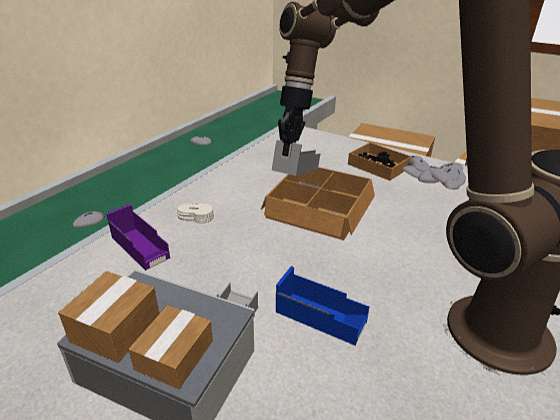

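View pics/wrist10.png

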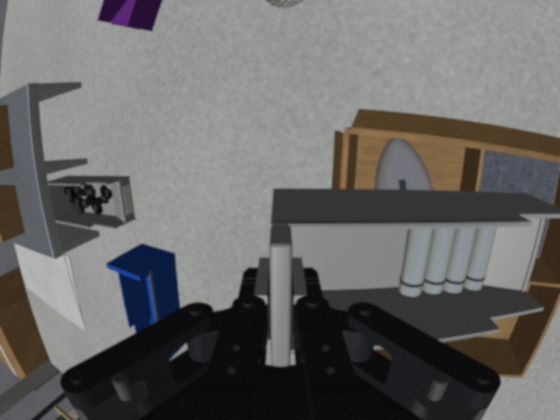

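```bash
python3 - <<'E'
from h import *
o=env.get_obs();f=grab('wrist');W=wcloud(f,o)
c=np.array([.528,-.212]);e1=np.array([.993,.119]);e2=np.array([.119,-.993])
A=(W[...,:2]-c)@e1;B=(W[...,:2]-c)@e2;H=W[...,2]
for nm,v,lo,hi in(('divider B',B,-.03,.03),('far wall',B,.1,.13)):
    m=(abs(H-.069)<.004)&(v>lo)&(v<hi)&(A>-.1)&(A<.11); print(nm,m.sum(),np.median(v[m]),np.percentile(v[m],[5,95]) if m.any() else '')
for nm,v,lo,hi in(('divA',A,-.03,.03),('outer A',A,.1,.13)):
    m=(abs(H-.069)<.004)&(v>lo)&(v<hi)&(abs(B)<.1); print(nm,m.sum(),np.median(v[m]),np.percentile(v[m],[5,95]) if m.any() else '')
E
```

```text
divider B 159 0.000172865804871825 [-0.0012  0.002 ]
far wall 501 0.11352757494383464 [0.1079 0.117 ]
divA 90 -0.0005115434391095764 [-0.0022  0.0009]
outer A 1783 0.11672382055715498 [0.1131 0.12  ]
```

jog_arm(steps=[{"jaw":0,"tx":0,"ty":0.005,"tz":0.0018,"wx":0,"wy":0,"wz":0},{"jaw":0,"tx":0,"ty":0.01,"tz":0.0036,"wx":0,"wy":0,"wz":0},{"jaw":0,"tx":0,"ty":0.01,"tz":0.0036,"wx":0,"wy":0,"wz":0},{"jaw":0,"tx":0,"ty":0.008,"tz":0.003,"wx":0,"wy":0,"wz":0},{"jaw":0,"tx":0,"ty":0.004,"tz":0.0015,"wx":0,"wy":0,"wz":0},{"jaw":0,"tx":0,"ty":0,"tz":0,"wx":0,"wy":0,"wz":0},{"jaw":0,"tx":0,"ty":0,"tz":0,"wx":0,"wy":0,"wz":0}])

```text
t: 17.62
ee_pos: [0.5662, -0.0828, 0.1672]
orientation: [[-0.991, -0.048, 0.129], [-0.137, 0.34, -0.93], [0.001, -0.939, -0.344]]
force: [-0.3, 0.5, -3.4]
gripper_width: 0.082
```

Carton registration agrees to 1 mm. The lip is 35 mm past the divider and centred sideways. Tipping slowly about the lip.

jog_arm(steps=[{"jaw":0,"tx":0,"ty":-0.0044,"tz":0.0004,"wx":-0.025,"wy":0,"wz":0},{"jaw":0,"tx":0,"ty":-0.0044,"tz":0.0004,"wx":-0.025,"wy":0,"wz":0},{"jaw":0,"tx":0,"ty":-0.0044,"tz":0.0004,"wx":-0.025,"wy":0,"wz":0},{"jaw":0,"tx":0,"ty":-0.0044,"tz":0.0004,"wx":-0.025,"wy":0,"wz":0},{"jaw":0,"tx":0,"ty":-0.0044,"tz":0.0004,"wx":-0.025,"wy":0,"wz":0},{"jaw":0,"tx":0,"ty":-0.0044,"tz":0.0004,"wx":-0.025,"wy":0,"wz":0},{"jaw":0,"tx":0,"ty":-0.0044,"tz":0.0004,"wx":-0.025,"wy":0,"wz":0},{"jaw":0,"tx":0,"ty":-0.0044,"tz":0.0004,"wx":-0.025,"wy":0,"wz":0},{"jaw":0,"tx":0,"ty":-0.0044,"tz":0.0004,"wx":-0.025,"wy":0,"wz":0},{"jaw":0,"tx":0,"ty":-0.0044,"tz":0.0004,"wx":-0.025,"wy":0,"wz":0}])

```text
t: 18.45
ee_pos: [0.5698, -0.1064, 0.2058]
orientation: [[-0.991, -0.078, 0.113], [-0.137, 0.561, -0.816], [-0.0, -0.824, -0.567]]
force: [0.2, -0.5, -2.4]
gripper_width: 0.081
```

jog_arm(steps=[{"jaw":0,"tx":0,"ty":-0.0044,"tz":0.0004,"wx":-0.025,"wy":0,"wz":0},{"jaw":0,"tx":0,"ty":-0.0044,"tz":0.0004,"wx":-0.025,"wy":0,"wz":0},{"jaw":0,"tx":0,"ty":-0.0044,"tz":0.0004,"wx":-0.025,"wy":0,"wz":0},{"jaw":0,"tx":0,"ty":-0.0044,"tz":0.0004,"wx":-0.025,"wy":0,"wz":0},{"jaw":0,"tx":0,"ty":-0.0044,"tz":0.0004,"wx":-0.025,"wy":0,"wz":0},{"jaw":0,"tx":0,"ty":-0.0044,"tz":0.0004,"wx":-0.025,"wy":0,"wz":0},{"jaw":0,"tx":0,"ty":-0.0044,"tz":0.0004,"wx":-0.025,"wy":0,"wz":0},{"jaw":0,"tx":0,"ty":-0.0044,"tz":0.0004,"wx":-0.025,"wy":0,"wz":0},{"jaw":0,"tx":0,"ty":-0.0044,"tz":0.0004,"wx":-0.025,"wy":0,"wz":0},{"jaw":0,"tx":0,"ty":0,"tz":0,"wx":0,"wy":0,"wz":0}])

```text
t: 19.28
ee_pos: [0.5737, -0.1352, 0.2329]
orientation: [[-0.991, -0.1, 0.092], [-0.136, 0.728, -0.671], [0.0, -0.678, -0.735]]
force: [0.9, 0.1, -1.8]
gripper_width: 0.081
```

```bash
python3 - <<'E'
from h import *
o=env.get_obs();f=grab('wrist','wrist11.png');g=grab('side','side11.png')
p=np.array(o['ee_pos']);R=np.array(o['orientation']);print(np.array(o['q']),p,o['gripper_width'],np.array(o['force']))
print('lip est',p+R@[0,.0136,.175],'tilt',np.degrees(np.arcsin(-R[2,2])))
E
```

```text
[-0.6056  0.5598  1.4894  0.5781  1.7006  0.721 ] [ 0.5737 -0.1352  0.2329] 0.08130705546206617 [ 0.9025  0.1451 -1.8123]
lip est [ 0.5884 -0.2428  0.095 ] tilt 47.337557774943775
```

View pics/wrist11.png

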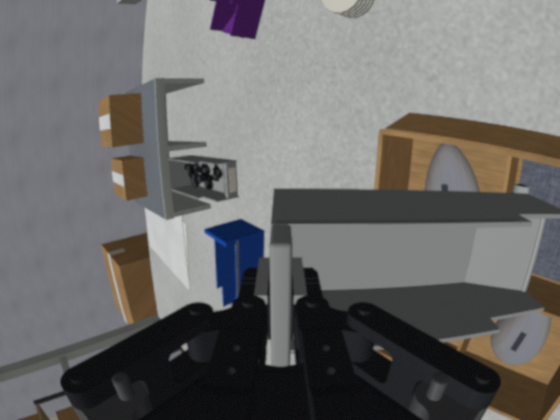

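View pics/side11.png

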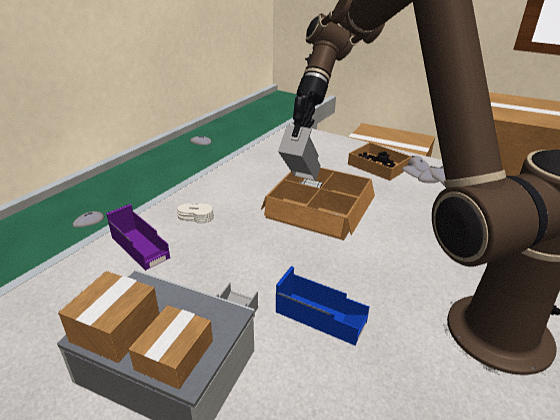

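```bash
python3 - <<'E'
from h import *
a=cv2.imread('pics/side11.png')[110:250,250:390];b=cv2.imread('pics/wrist11.png')[130:270,420:560]
cv2.imwrite('pics/c11.png',np.hstack([cv2.resize(x,(400,400),interpolation=cv2.INTER_CUBIC) for x in(a,b)]))
E
```

```text
(no output)
```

View pics/c11.png

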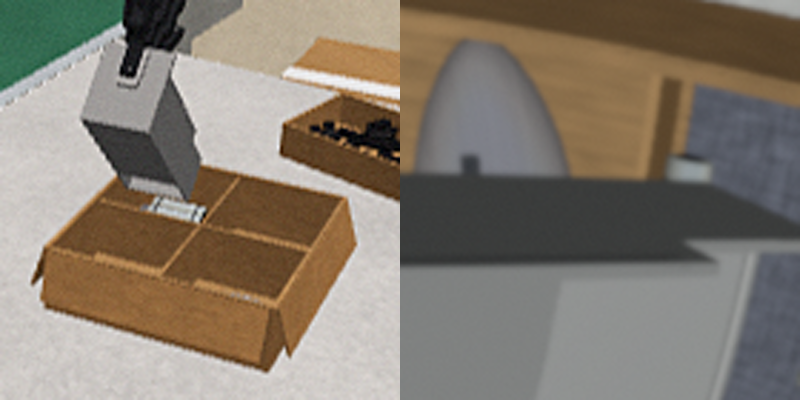

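```bash
python3 - <<'E'
from h import *
g=grab('side','side12.png');W=cloud(g);o=env.get_obs();f=grab('wrist','wrist12.png');V=wcloud(f,o)
c=np.array([.528,-.212]);e1=np.array([.993,.119]);e2=np.array([.119,-.993])
for v in range(176,194,3):
    print(v,[ (np.round(((W[v,u,:2]-c)@e1)*1000),np.round(((W[v,u,:2]-c)@e2)*1000),np.round(W[v,u,2]*1000)) for u in range(300,328,6)])
for v,u in((185,520),(188,522),(190,524)): print(v,u,(V[v,u,:2]-c)@e1,(V[v,u,:2]-c)@e2,V[v,u,2])
cv2.imwrite('pics/c12.png',cv2.resize(g['color'][150:210,280:350,::-1],None,fx=8,fy=8,interpolation=cv2.INTER_CUBIC))
E
```

```text
176 [(np.float64(70.0), np.float64(19.0), np.float64(81.0)), (np.float64(52.0), np.float64(22.0), np.float64(84.0)), (np.float64(21.0), np.float64(-10.0), np.float64(107.0)), (np.float64(46.0), np.float64(113.0), np.float64(41.0)), (np.float64(27.0), np.float64(113.0), np.float64(46.0))]
179 [(np.float64(108.0), np.float64(115.0), np.float64(14.0)), (np.float64(84.0), np.float64(108.0), np.float64(24.0)), (np.float64(32.0), np.float64(21.0), np.float64(79.0)), (np.float64(46.0), np.float64(114.0), np.float64(30.0)), (np.float64(26.0), np.float64(112.0), np.float64(36.0))]
182 [(np.float64(106.0), np.float64(113.0), np.float64(5.0)), (np.float64(80.0), np.float64(99.0), np.float64(18.0)), (np.float64(61.0), np.float64(100.0), np.float64(22.0)), (np.float64(44.0), np.float64(110.0), np.float64(22.0)), (np.float64(26.0), np.float64(115.0), np.float64(24.0))]
185 [(np.float64(59.0), np.float64(-5.0), np.float64(65.0)), (np.float64(42.0), np.float64(0.0), np.float64(67.0)), (np.float64(53.0), np.float64(82.0), np.float64(22.0)), (np.float64(36.0), np.float64(89.0), np.float64(24.0)), (np.float64(-3.0), np.float64(31.0), np.float64(63.0))]
188 [(np.float64(58.0), np.float64(-5.0), np.float64(55.0)), (np.float64(41.0), np.float64(-1.0), np.float64(58.0)), (np.float64(21.0), np.float64(-4.0), np.float64(64.0)), (np.float64(4.0), np.float64(-1.0), np.float64(67.0)), (np.float64(-3.0), np.float64(31.0), np.float64(53.0))]
191 [(np.float64(58.0), np.float64(-4.0), np.float64(44.0)), (np.float64(40.0), np.float64(-1.0), np.float64(48.0)), (np.float64(21.0), np.float64(-4.0), np.float64(55.0)), (np.float64(-3.0), np.float64(-18.0), np.float64(68.0)), (np.float64(-15.0), np.float64(-3.0), np.float64(63.0))]
185 520 0.08544065998120093 0.00785972034256924 0.02061913741617505
188 522 0.08396216241492403 0.01053674922461703 0.02490709816091033
190 524 0.08233839340054998 0.012617061951541126 0.022910668876313822
```

View pics/c12.png

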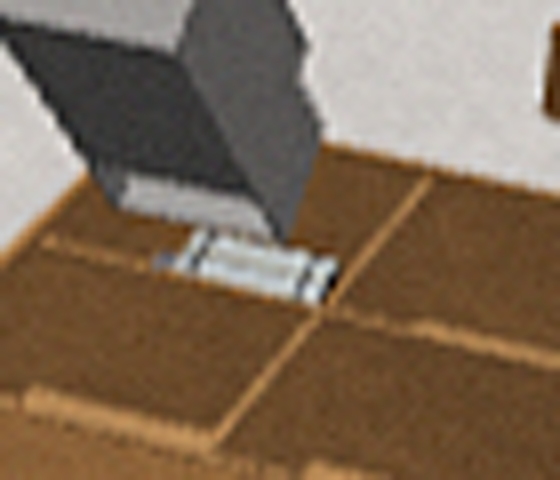

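The rollers' tops measure ~22–25 mm, so they lie on the pad inside the cell (one near the divider, others near the far wall). Backing off: up, then levelling.

jog_arm(steps=[{"jaw":0,"tx":0,"ty":-0.01,"tz":-0.011,"wx":0,"wy":0,"wz":0},{"jaw":0,"tx":0,"ty":-0.014,"tz":-0.015,"wx":0,"wy":0,"wz":0},{"jaw":0,"tx":0,"ty":-0.008,"tz":-0.009,"wx":0,"wy":0,"wz":0},{"jaw":0,"tx":0,"ty":0.0132,"tz":-0.0005,"wx":0.075,"wy":0,"wz":0},{"jaw":0,"tx":0,"ty":0.0132,"tz":-0.0005,"wx":0.075,"wy":0,"wz":0},{"jaw":0,"tx":0,"ty":0.0132,"tz":-0.0005,"wx":0.075,"wy":0,"wz":0},{"jaw":0,"tx":0,"ty":0.0132,"tz":-0.0005,"wx":0.075,"wy":0,"wz":0},{"jaw":0,"tx":0,"ty":0.0132,"tz":-0.0005,"wx":0.075,"wy":0,"wz":0},{"jaw":0,"tx":0,"ty":0.0132,"tz":-0.0005,"wx":0.075,"wy":0,"wz":0},{"jaw":0,"tx":0,"ty":0.0132,"tz":-0.0005,"wx":0.075,"wy":0,"wz":0}])

```text
t: 20.32
ee_pos: [0.5665, -0.079, 0.2091]
orientation: [[-0.99, -0.037, 0.132], [-0.137, 0.29, -0.947], [-0.003, -0.956, -0.292]]
force: [0.1, -0.4, -2.8]
gripper_width: 0.078
```

jog_arm(steps=[{"jaw":0,"tx":0,"ty":0.0132,"tz":-0.0005,"wx":0.075,"wy":0,"wz":0},{"jaw":0,"tx":0,"ty":0.0132,"tz":-0.0005,"wx":0.075,"wy":0,"wz":0},{"jaw":0,"tx":0,"ty":0.0132,"tz":-0.0005,"wx":0.075,"wy":0,"wz":0},{"jaw":0,"tx":0,"ty":0.0132,"tz":-0.0005,"wx":0.075,"wy":0,"wz":0},{"jaw":0,"tx":0,"ty":0,"tz":0,"wx":0,"wy":0,"wz":0},{"jaw":0,"tx":0,"ty":0,"tz":0,"wx":0,"wy":0,"wz":0},{"jaw":0,"tx":0,"ty":0,"tz":0,"wx":0,"wy":0,"wz":0}])

```text
t: 20.9
ee_pos: [0.5652, -0.0681, 0.1574]
orientation: [[-0.991, 0.001, 0.137], [-0.137, 0.001, -0.991], [-0.002, -1.0, -0.001]]
force: [0.4, 0.2, -1.6]
gripper_width: 0.081
```

```bash
python3 - <<'E'
from h import *
o=env.get_obs();g=grab('top','top13.png');f=grab('wrist','wrist13.png')
print(np.array(o['q']),np.array(o['ee_pos']),np.array(o['orientation']),o['gripper_width'])
c=g['color'][130:330,220:440,::-1];cv2.imwrite('pics/c13.png',cv2.resize(c,None,fx=3,fy=3,interpolation=cv2.INTER_CUBIC))
E
```

```text
[-0.1973  0.2832  1.8282  0.0018  1.0289  1.2348] [ 0.5652 -0.0681  0.1574] [[-0.9905  0.0015  0.1373]
 [-0.1373  0.0013 -0.9905]
 [-0.0016 -1.     -0.0011]] 0.0811439985824648
```

View pics/c13.png

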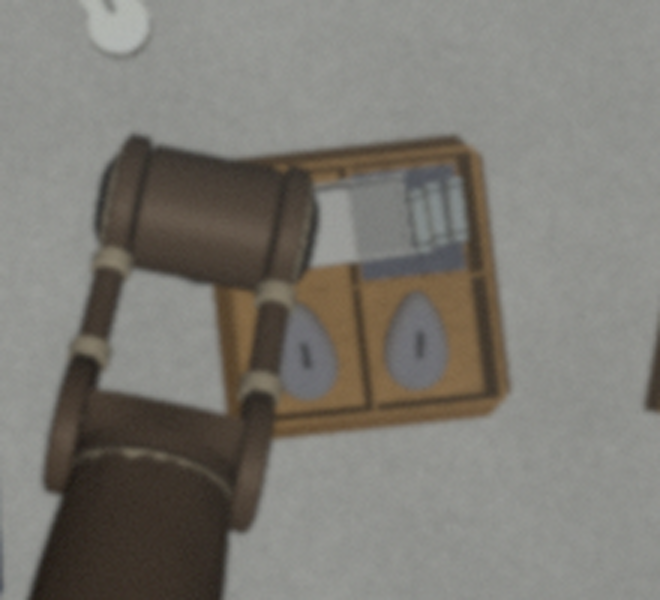

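View pics/wrist13.png

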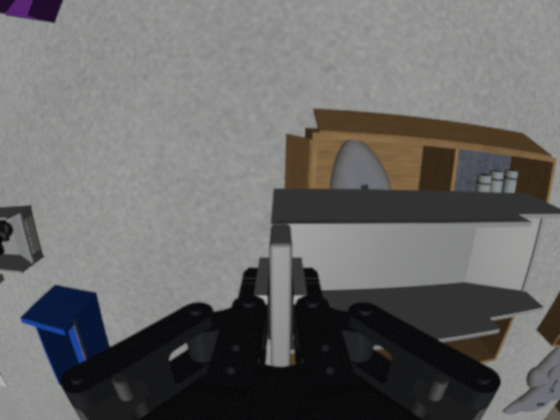

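jog_arm(steps=[{"jaw":0,"tx":-0.003,"ty":0,"tz":-0.008,"wx":0,"wy":0,"wz":0},{"jaw":0,"tx":-0.006,"ty":0,"tz":-0.02,"wx":0,"wy":0,"wz":0},{"jaw":0,"tx":-0.008,"ty":0,"tz":-0.028,"wx":0,"wy":0,"wz":0},{"jaw":0,"tx":-0.008,"ty":0,"tz":-0.028,"wx":0,"wy":0,"wz":0},{"jaw":0,"tx":-0.008,"ty":0,"tz":-0.028,"wx":0,"wy":0,"wz":0},{"jaw":0,"tx":-0.008,"ty":0,"tz":-0.028,"wx":0,"wy":0,"wz":0},{"jaw":0,"tx":-0.008,"ty":0,"tz":-0.028,"wx":0,"wy":0,"wz":0},{"jaw":0,"tx":-0.008,"ty":0,"tz":-0.028,"wx":0,"wy":0,"wz":0},{"jaw":0,"tx":-0.008,"ty":0,"tz":-0.028,"wx":0,"wy":0,"wz":0},{"jaw":0,"tx":-0.008,"ty":0,"tz":-0.028,"wx":0,"wy":0,"wz":0}])

```text
t: 21.83
ee_pos: [0.6028, 0.193, 0.1565]
orientation: [[-0.991, 0.001, 0.136], [-0.136, 0.001, -0.991], [-0.001, -1.0, -0.001]]
force: [0.8, -0.8, -1.4]
gripper_width: 0.08
```

jog_arm(steps=[{"jaw":0,"tx":-0.006,"ty":0,"tz":-0.02,"wx":0,"wy":0,"wz":0},{"jaw":0,"tx":-0.003,"ty":0,"tz":-0.01,"wx":0,"wy":0,"wz":0},{"jaw":0,"tx":0,"ty":0,"tz":0,"wx":0,"wy":0,"wz":0},{"jaw":0,"tx":0,"ty":0,"tz":0,"wx":0,"wy":0,"wz":0},{"jaw":0,"tx":0,"ty":0.015,"tz":0,"wx":0,"wy":0,"wz":0},{"jaw":0,"tx":0,"ty":0.025,"tz":0,"wx":0,"wy":0,"wz":0},{"jaw":0,"tx":0,"ty":0.025,"tz":0,"wx":0,"wy":0,"wz":0},{"jaw":0,"tx":0,"ty":0.02,"tz":0,"wx":0,"wy":0,"wz":0},{"jaw":0,"tx":0,"ty":0.01,"tz":0,"wx":0,"wy":0,"wz":0},{"jaw":0,"tx":0,"ty":0,"tz":0,"wx":0,"wy":0,"wz":0}])

```text
t: 22.67
ee_pos: [0.6043, 0.22, 0.0578]
orientation: [[-0.991, -0.007, 0.135], [-0.135, -0.002, -0.991], [0.007, -1.0, 0.001]]
force: [-0.1, -0.4, -1.0]
gripper_width: 0.085
```

jog_arm(steps=[{"jaw":0,"tx":0,"ty":0,"tz":0,"wx":0,"wy":0,"wz":0},{"jaw":0,"tx":0,"ty":0,"tz":0,"wx":0,"wy":0,"wz":0}])

```text
t: 22.83
ee_pos: [0.6085, 0.2222, 0.0627]
orientation: [[-0.991, 0.003, 0.137], [-0.137, 0.001, -0.991], [-0.003, -1.0, -0.0]]
force: [0.4, -0.5, -2.0]
gripper_width: 0.082
```

```bash
python3 - <<'E'
from h import *
o=env.get_obs();g=grab('top','top14.png');f=grab('side','side14.png')
print(np.array(o['ee_pos']),np.array(o['orientation']),o['gripper_width'],np.array(o['force']))
E
```

```text
[0.6085 0.2222 0.0627] [[-0.9906  0.0028  0.1365]
 [-0.1365  0.0007 -0.9906]
 [-0.0029 -1.     -0.0003]] 0.08168831407422507 [ 0.3994 -0.5474 -2.0059]
```

View pics/side14.png

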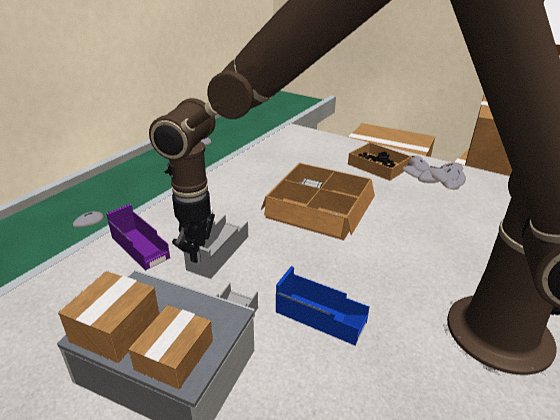

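View pics/top14.png

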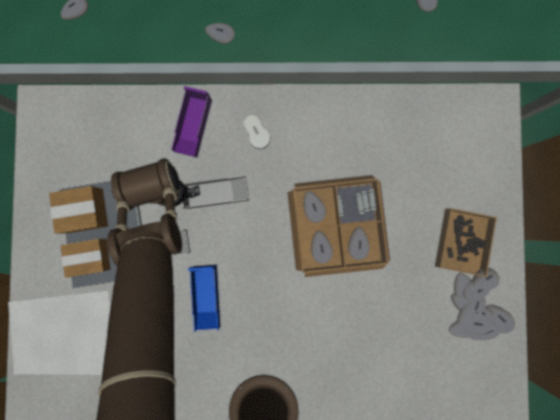

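All four rollers are in the cell: three at (365,200) and one near the divider at (341,203). Setting the bin down the last 24 mm.

jog_arm(steps=[{"jaw":0,"tx":0,"ty":0.008,"tz":0,"wx":0,"wy":0,"wz":0},{"jaw":0,"tx":0,"ty":0.007,"tz":0,"wx":0,"wy":0,"wz":0},{"jaw":0,"tx":0,"ty":0.004,"tz":0,"wx":0,"wy":0,"wz":0},{"jaw":0,"tx":0,"ty":0.002,"tz":0,"wx":0,"wy":0,"wz":0},{"jaw":0,"tx":0,"ty":0.001,"tz":0,"wx":0,"wy":0,"wz":0},{"jaw":0,"tx":0,"ty":0,"tz":0,"wx":0,"wy":0,"wz":0},{"jaw":0,"tx":0,"ty":0,"tz":0,"wx":0,"wy":0,"wz":0},{"jaw":0,"tx":0,"ty":0,"tz":0,"wx":0,"wy":0,"wz":0}])

```text
t: 23.6
ee_pos: [0.6071, 0.2226, 0.039]
orientation: [[-0.991, 0.0, 0.137], [-0.137, 0.0, -0.991], [-0.0, -1.0, -0.0]]
force: [-0.4, 0.3, -2.5]
gripper_width: 0.081
```

jog_arm(steps=[{"jaw":0,"tx":0,"ty":0.0007,"tz":0,"wx":0,"wy":0,"wz":0},{"jaw":0,"tx":0,"ty":0.0005,"tz":0,"wx":0,"wy":0,"wz":0},{"jaw":0,"tx":0,"ty":0,"tz":0,"wx":0,"wy":0,"wz":0},{"jaw":0,"tx":0,"ty":0,"tz":0,"wx":0,"wy":0,"wz":0}])

```text
t: 23.93
ee_pos: [0.6072, 0.2226, 0.0386]
orientation: [[-0.991, 0.0, 0.137], [-0.137, 0.0, -0.991], [-0.0, -1.0, -0.0]]
force: [-1.2, 0.3, 3.6]
gripper_width: 0.082
```

Bench contact is felt, so I'll release and rise.

jog_arm(steps=[{"jaw":1,"tx":0,"ty":0,"tz":0,"wx":0,"wy":0,"wz":0},{"jaw":1,"tx":0,"ty":0,"tz":0,"wx":0,"wy":0,"wz":0},{"jaw":1,"tx":0,"ty":0,"tz":0,"wx":0,"wy":0,"wz":0},{"jaw":1,"tx":0,"ty":0,"tz":0,"wx":0,"wy":0,"wz":0},{"jaw":1,"tx":0,"ty":0,"tz":0,"wx":0,"wy":0,"wz":0},{"jaw":1,"tx":0,"ty":0,"tz":0,"wx":0,"wy":0,"wz":0},{"jaw":1,"tx":0,"ty":-0.01,"tz":0,"wx":0,"wy":0,"wz":0},{"jaw":1,"tx":0,"ty":-0.02,"tz":0,"wx":0,"wy":0,"wz":0},{"jaw":1,"tx":0,"ty":-0.03,"tz":0,"wx":0,"wy":0,"wz":0},{"jaw":1,"tx":0,"ty":-0.035,"tz":0,"wx":0,"wy":0,"wz":0}])

```text
t: 24.77
ee_pos: [0.6051, 0.2219, 0.1321]
orientation: [[-0.991, -0.004, 0.137], [-0.137, -0.001, -0.991], [0.005, -1.0, 0.001]]
force: [1.1, 0.0, -0.2]
gripper_width: 1.001
```

jog_arm(steps=[{"jaw":1,"tx":0,"ty":-0.035,"tz":0,"wx":0,"wy":0,"wz":0},{"jaw":1,"tx":0.02,"ty":-0.035,"tz":0,"wx":0,"wy":0,"wz":0},{"jaw":1,"tx":0.03,"ty":0,"tz":0,"wx":0,"wy":0,"wz":0},{"jaw":1,"tx":0.03,"ty":0,"tz":0,"wx":0,"wy":0,"wz":0},{"jaw":1,"tx":0.03,"ty":0,"tz":0,"wx":0,"wy":0,"wz":0},{"jaw":1,"tx":0.03,"ty":0,"tz":0,"wx":0,"wy":0,"wz":0},{"jaw":1,"tx":0.02,"ty":0,"tz":0,"wx":0,"wy":0,"wz":0},{"jaw":1,"tx":0,"ty":0,"tz":0,"wx":0,"wy":0,"wz":0},{"jaw":1,"tx":0,"ty":0,"tz":0,"wx":0,"wy":0,"wz":0},{"jaw":1,"tx":0,"ty":0,"tz":0,"wx":0,"wy":0,"wz":0}])

```text
t: 25.6
ee_pos: [0.4497, 0.2009, 0.2039]
orientation: [[-0.991, 0.003, 0.137], [-0.137, 0.001, -0.991], [-0.003, -1.0, -0.0]]
force: [-0.1, 0.5, -0.0]
gripper_width: 1.001
```

```bash
python3 - <<'E'
from h import *
g=grab('top','top15.png');f=grab('side','side15.png')
a=np.load('/tmp/top0.npz')['color'][:,:,::-1];b=g['color'][:,:,::-1]
cv2.imwrite('pics/cmp.png',np.vstack([np.hstack([cv2.resize(x[165:285,280:400],(300,300)) ,cv2.resize(x[75:255,40:280],(400,300))]) for x in(a,b)]))
W=cloud(g);m=(W[...,2]>.075)&(W[...,2]<.086)&(W[...,1]<.29)&(W[...,1]>.16)&(abs(W[...,0]-.607)<.06);p=W[m];print(len(p),p.mean(0) if len(p) else '')
E
```

```text
73 [0.6057 0.2216 0.0785]
```

View pics/cmp.png

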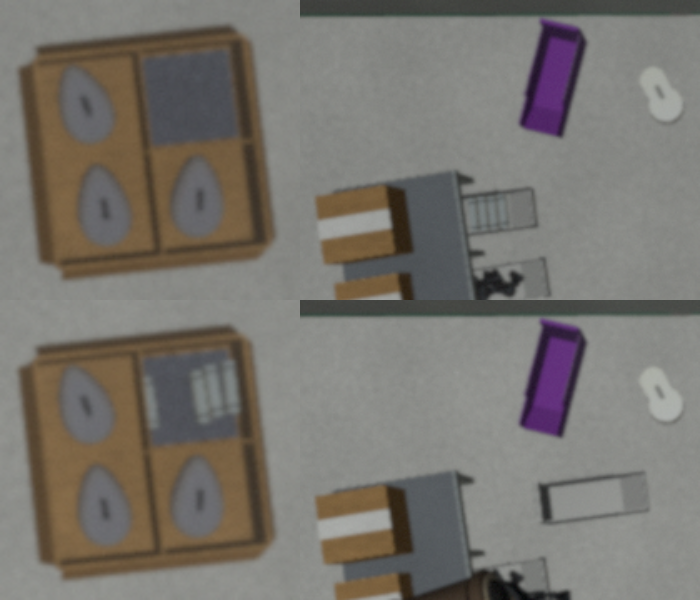

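View pics/side15.png

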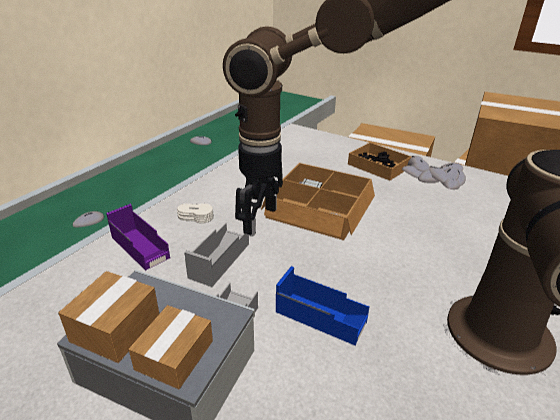

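The four rollers are on the pad, the bin is empty and upright, and the shells and covers are unmoved. The arm is touching nothing, so I'll hand in.

```bash
python3 - <<'E'
from h import *
print(ticket.close_job())
E
```

```text
the job is handed in; nothing more can be done
None
```

The job is done and handed in at about 26 s on the robot's clock, with no verdict reported.

**What I did:** I drew the roller bin out of the rack by its front side walls and stood it clear of the deck, with the rollers still in it, and let go. I then took a fresh hold on its back plate and brought the lip to about 95 mm above the bench (about 23 mm above the carton rim), over the cell with the pad. There I tipped it slowly to 47°, and afterwards I stood the empty bin back on the same spot in front of the rack and let go.

**Last checks:**
- **Rollers:** All four lie inside the pad cell. Three rest together by the far wall and one lies near the divider.
- **Bin:** It stands empty and upright in front of the rack. Its back plate measured about 78 mm high, against 80 mm nominal.
- **Bystanders:** The before and after top pictures show the shells and covers unmoved. The arm partly hid the clip bin in the last top picture; the part in view looked unchanged.
- **Forces:** The readings at the end of each move call stayed under about 9 N, and no check failed.
- **Measurement disagreement:** The first top-camera reading of the bin's front was about 10 mm off the wrist camera's. I used the wrist reading, and the grasp came out centred.

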